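# Lock a spring-nut peg into the bench rail

## Task

Fit the loose peg at the middle of the slotted bench rail: lower its nut lengthwise through the slot, press it gently down against its spring until it is right down, turn it a quarter turn, and let it rise so that the nut's grooves catch the rail's lips. Leave the peg standing upright and locked there; do not force it into the rail, and leave the bottle, the tablet and the wooden clamp where they are.

Things in the scene. Friction and masses are not known exactly. Their poses are not given: they have to be found in the camera images.
- rail: Fixed rail: steel base plate 70 x 236 x 6 mm (origin: centre of its underside; y along the rail, x across, z up). Over it, centred and parallel, an aluminium C-channel 45 wide, 27 high, 210 long is clamped between end brackets (60 mm high, 108 mm either side of the middle). Its height differs each time and is NOT in this pose: its top face is 35 to 59 mm above this origin; it does not yield.
- rail_slot (a point): Point on the rail's base frame, 35 mm above its origin: middle of the slot if the channel is clamped at its lowest; the true top face is 0 to 24 mm higher, to be felt or seen. Slot 18 mm wide along y. The lips beside it are turned down, 2.5 mm thick, reaching 7 mm below the top face; below, the channel is 40 mm wide inside, its floor 24 mm below the top face. Scribed lines on the lips mark the middle.
- peg: Loose peg, about 130 g, standing upright, 69 mm tall; origin at the centre of the foot's underside with the spring out (fixed to nut and grip, it does not follow the foot); x along nut and grip. Sprung foot plate 28 (x) x 12 x 3 mm under the nut: goes in along z, 4 N to start, 1.1 N more per mm, solid at 8.5 mm (13 N). Over 28 N between peg and rail is forcing. Caught, origin is 27 mm below the channel top.
- peg_nut (a point): Centre of the nut's underside, 15 mm above the peg's origin. Steel nut 34 (x) x 15.5 (y) mm; end teeth 9 mm high; two grooves along y, 7.25 to 13.25 mm from the centre, floor 5 mm up. Pressed under the lips it can turn, either way, only 4 mm or more below its caught height; the spring goes solid 5.5 mm below it. Caught, the nut lies across the rail, grooves held up on the lips by about 7 N.
- peg_grip (a point): Centre of the peg's flat black grip, 58 mm above the peg's origin: 36 (x) x 12 (y) x 22 mm high. Below it is a 12 mm round stem with a thin 17 mm collar.
- flux_bottle: Bystander: small upright bottle with white cap, 46 x 46 x 102 mm, loose; origin at the centre of its underside.
- borax_cone: Bystander: round pale tablet, 43 x 43 x 15 mm, loose; origin at the centre of its underside.
- ring_clamp: Bystander: turned wooden ring clamp lying down, 114 (x) x 25 (y) x 22 mm, loose; origin at the centre of its underside.
Not all that is in view belongs to the job. What is shaped like the peg but pink is not meant.

How it is judged:
By the outcome, as a careful person would: the job done as asked, in the order asked, and still so for the second after the job is handed in, with the robot touching nothing.
It also fails if it takes over 50 s, if anything falls off the work surface, if the arm or the gripper's body presses on something with over 40 N, if the wrist force passes 120 N, or if a joint passes its speed limit or range.

## Robot

A 6-joint arm with a two-finger parallel gripper is mounted at the origin on a cart in front of the work surface, level with it; the furniture and walls round the work are solid. World frame = base frame: x ahead of the robot, y to its left, z up, the work surface at z = 0. Lengths are in m, angles in rad, forces in N, time in s.
With the tool pointing down it reaches from about 0.35 to 0.775 m from the base axis. Payload 5.5 kg.
Tool frame: the origin (TCP) lies on the mounting face of the last link; the fingertips stand 173 mm ahead of it and the grasp point (between the pads) lies 155 mm ahead of it; z points along the fingers, y is the direction in which the jaws open and shut (so a half turn about z gives the same grasp; the last joint's range is limited). The gripper opens to 85 mm and grips with 20 to 120 N. Pads are 22 mm wide; open, the fingers measure 114 mm over their backs; the gripper's body (76 mm by 85 mm) begins 54 mm behind the grasp point. The pads swing forward as they close: fully open they stand 13 mm farther back than shut.
Start: joints at [1.087, 0.313, 0.046, 1.304, 0, 1.431], TCP at [0.194, 0.541, 0.405] pointing down, gripper open.
Joint ranges: [-2.76, 2.76], [-0.86, 1.69], [-1.03, 1.26], [-2.2, 2.34], [-1.47, 1.5], [-3.14, 3.14]. Speed limits (rad/s): [2.57, 2.57, 3.14, 3.14, 3.14, 3.14].

## Interface

Orientations are given as a unit quaternion [w, x, y, z].
In Python, from workcell import get_state, eyes, env gives the robot as it stands. The module is installed in compiled form; this text tells all that it offers.
- The arm moves only by the tool carry_out, never from a script. Its argument "motion" is a list of rows, each an object of numbers: "jaw": the opening, from -1 (shut) to 1 (fully open); "tx", "ty", "tz": the shift along the tool's x, y, z in cm; "wx", "wy", "wz": the turn, a rotation vector about the tool's x, y, z in degrees. In form: [{"jaw": .., "tx": .., "ty": .., "tz": .., "wx": .., "wy": .., "wz": ..}, ...]. A call has 1 to 20 rows; each row shifts and turns the commanded pose from where the row before left it, along the tool's axes as they then stand; what a row does not reach is not made up. A row lasts 1/8 s, in which the tool goes at most 62.5 mm and 10.7 degrees, less where a joint would pass 70% of its speed; a pose out of reach is approached as far as the arm can. A call with a gripper value outside its range is refused whole. The fingers move at their own pace and stop on an object; "force" is the grip in N (left out, the last holds). Time passes only in rows, so rows that do not move let the fingers close. It gives the time, the measured TCP pose, the force and the opening at its end, in the units of the state.
- get_state(): the state, without advancing time (a new reading comes with each control period).
- eyes.read_camera(name): name is "scene" or "top"; returns the picture (384x512x3 uint8, blue, green, red); there is no depth.
- eyes.calibration(name): a dict with "K" (3x3 intrinsics, pixels), "camera_from_world" (4x4, takes a point from world to camera coordinates). Camera axes: x right, y up, looking along -z (the intrinsics and any distortion apply to the point x, -y, -z); pixel columns grow to the right and rows downward; lengths in m; the calibration is good to about 2 mm. A picture is of the moment at which its call begins. calibration takes no time and is no camera call.
- env.hand_in(): hands the job in, once; it reports no verdict.
The state is a dict: "clock": time; "joint_pos": joint angles; "qvel": joint speeds; "tau": joint torques, N m; "tcp_pos": TCP position; "orientation": TCP orientation; "wrist_force": force on the tool from outside, world axes, zero at the start; "ft_torque": the same for the moment, N m; "finger_gap": finger opening in m.
Only numpy, scipy, OpenCV 4.12 (cv2) and the standard library are available. Lean on these libraries where they do the work, as an engineer would, in place of code of your own. Each camera call takes 0.05 s, during which the arm holds its last target.

## Working session

There is one attempt and no reset: what is moved stays moved. The work goes in short steps, Python scripts to look and compute and a tool call to move; the robot and the scene stay as the last step left them, time stands still between calls to the robot, and variables do not carry over. Pictures are saved under pics/ and viewed, and the job is handed in when it is done.

Besides the shell and the picture viewer there is one more tool, called as name([rows], argument=value, ...), one row to a line, values as JSON. carry_out: Moves the arm, as the interface text tells. Its arguments: {"type":"object","properties":{"motion":{"type":"array"},"force":{"type":"number"}},"required":["motion"]}

```bash
mkdir -p pics && python3 - <<'E'
from workcell import get_state, eyes, env
import cv2, numpy as np
np.set_printoptions(precision=4,suppress=True)
s=get_state(); print(s)
for n in ("scene","top"):
    im=eyes.read_camera(n); cv2.imwrite(f"pics/{n}0.png",im)
    c=eyes.calibration(n); print(n,c)
E
```

```text
{'clock': 0.0, 'joint_pos': array([ 1.0874,  0.314 ,  0.045 ,  1.3036, -0.    ,  1.4312]), 'qvel': array([ 0.0002,  0.0004, -0.0001, -0.0001,  0.0009,  0.0016]), 'tau': array([ -0.0002, -48.0629,  29.8533,   0.0194,  -0.0001,  -0.    ]), 'tcp_pos': array([0.1937, 0.5412, 0.4038]), 'orientation': array([-0.0003,  0.1711,  0.9853, -0.0009]), 'wrist_force': array([ 0.2326, -1.0403, -0.2194]), 'ft_torque': array([-0.0046, -0.0274, -0.055 ]), 'finger_gap': 0.08555027300883954}
scene {'K': array([[351.266 ,   0.    , 261.4675],
       [  0.    , 351.266 , 193.0734],
       [  0.    ,   0.    ,   1.    ]]), 'camera_from_world': array([[-0.8594, -0.5113,  0.0096,  0.416 ],
       [ 0.3575, -0.5872,  0.7262, -0.3111],
       [-0.3657,  0.6275,  0.6874, -0.6184],
       [ 0.    ,  0.    ,  0.    ,  1.    ]])}
top {'K': array([[487.8602,   0.    , 256.6767],
       [  0.    , 487.8602, 189.7988],
       [  0.    ,   0.    ,   1.    ]]), 'camera_from_world': array([[ 0.028 , -0.9995, -0.013 , -0.1174],
       [ 0.9923,  0.0263,  0.1214, -0.5356],
       [-0.121 , -0.0163,  0.9925, -1.1975],
       [ 0.    ,  0.    ,  0.    ,  1.    ]])}
```

View pics/scene0.png

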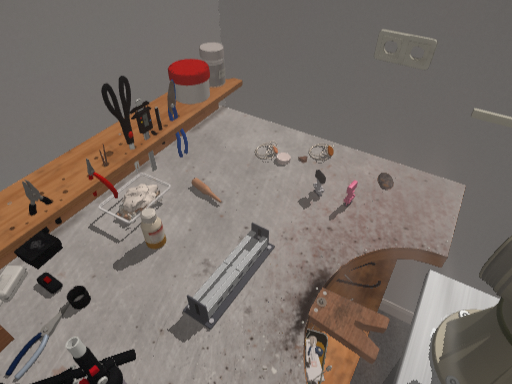

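View pics/top0.png

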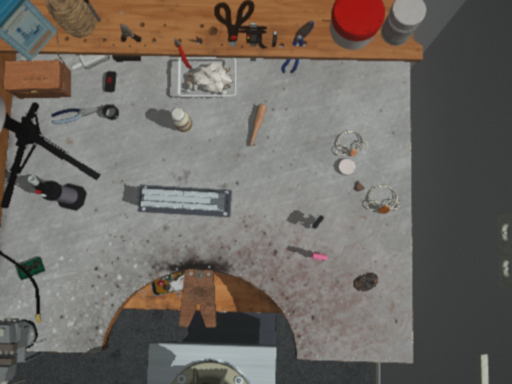

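```bash
python3 - <<'E'
import cv2, numpy as np
t=cv2.imread("pics/top0.png"); s=cv2.imread("pics/scene0.png")
a=cv2.resize(t[165:265,120:250],None,fx=6,fy=6,interpolation=cv2.INTER_CUBIC)
b=cv2.resize(t[195:275,270:370],None,fx=7,fy=7,interpolation=cv2.INTER_CUBIC)
c=cv2.resize(s[215:330,180:285],None,fx=5,fy=5,interpolation=cv2.INTER_CUBIC)
d=cv2.resize(s[160:215,300:370],None,fx=8,fy=8,interpolation=cv2.INTER_CUBIC)
for n,i in zip("abcd",(a,b,c,d)): cv2.imwrite(f"pics/crop_{n}.png",i); print(i.shape)
E
```

```text
(600, 780, 3)
(560, 700, 3)
(575, 525, 3)
(440, 560, 3)
```

View pics/crop_a.png

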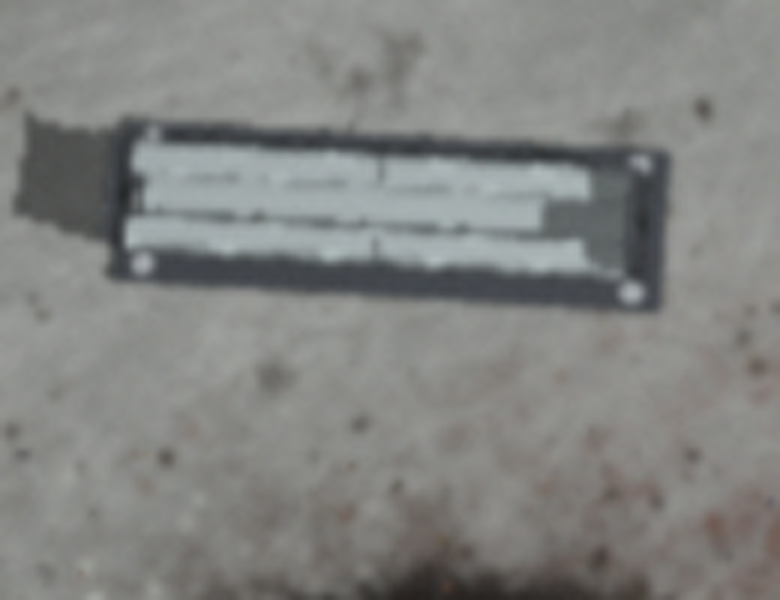

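View pics/crop_b.png

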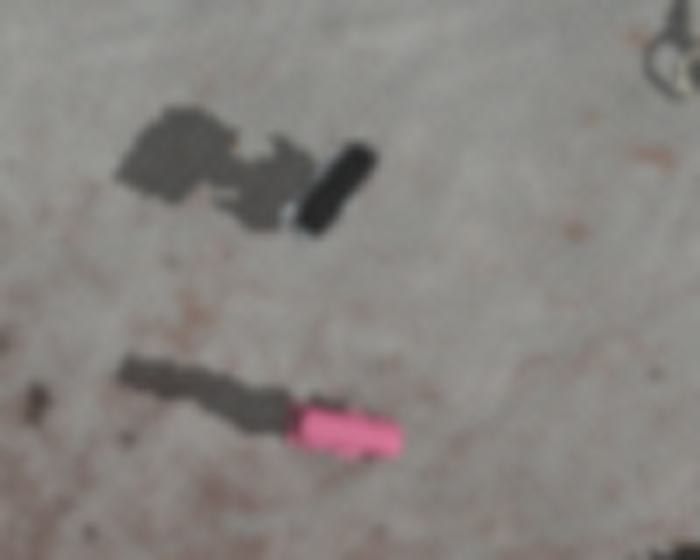

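View pics/crop_c.png

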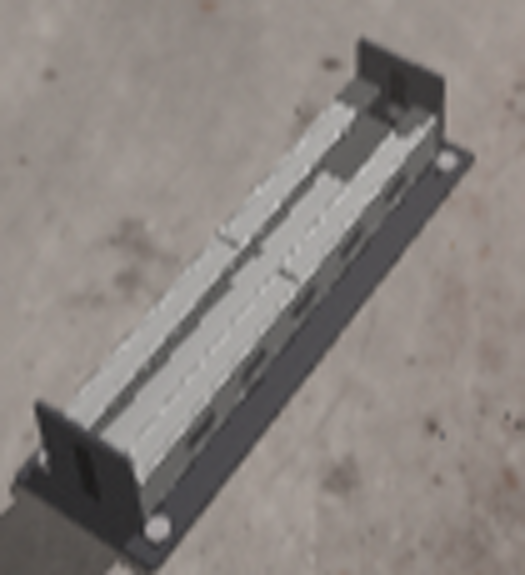

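View pics/crop_d.png

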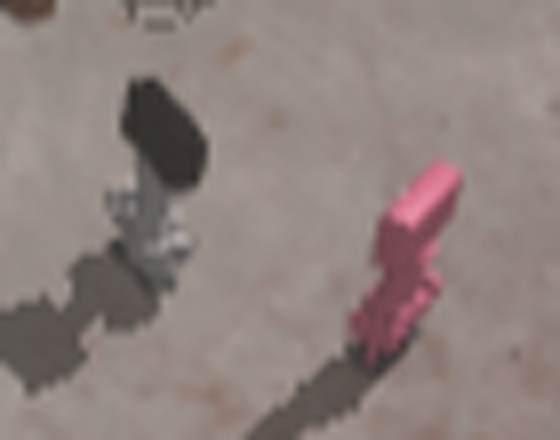

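```bash
cat > h.py <<'E'
import cv2, numpy as np
from workcell import get_state, eyes, env
np.set_printoptions(precision=4,suppress=True)
CAL={n:eyes.calibration(n) for n in ("scene","top")}
def P(n):
    c=CAL[n]; D=np.diag([1,-1,-1.]); return c["K"]@D@c["camera_from_world"][:3]
def proj(n,X):
    h=np.atleast_2d(np.c_[np.atleast_2d(X),np.ones(len(np.atleast_2d(X)))])@P(n).T; return h[:,:2]/h[:,2:]
def tri(top,scene):
    h=cv2.triangulatePoints(P("top"),P("scene"),np.array(top,float).reshape(2,1),np.array(scene,float).reshape(2,1)).ravel(); return h[:3]/h[3]
def onz(n,px,z):
    M=P(n); A=np.c_[M[:,0],M[:,1],M[:,2]*z+M[:,3]]
    w=np.linalg.solve(A,[px[0],px[1],1]); return np.array([w[0]/w[2],w[1]/w[2],z])
def snap(tag):
    o={}
    for n in ("scene","top"):
        o[n]=eyes.read_camera(n); cv2.imwrite(f"pics/{n}_{tag}.png",o[n])
    return o
def blob(im,box,thr=60):
    x0,y0,x1,y1=box; g=im[y0:y1,x0:x1].max(axis=2)
    m=(g<thr).astype(np.uint8)
    n,l,st,ce=cv2.connectedComponentsWithStats(m)
    k=1+np.argmax(st[1:,4]); c=max(cv2.findContours((l==k).astype(np.uint8),0,1)[0],key=cv2.contourArea)
    return ce[k]+[x0,y0], st[k], cv2.minAreaRect(c),cv2.boxPoints(cv2.minAreaRect(c))+[x0,y0]
E
python3 - <<'E'
from h import *
t=cv2.imread("pics/top0.png"); s=cv2.imread("pics/scene0.png")
print("cam pos",[-CAL[n]["camera_from_world"][:3,:3].T@CAL[n]["camera_from_world"][:3,3] for n in CAL])
for thr in (60,75):
    bt=blob(t,(305,205,335,235),thr); bs=blob(s,(308,165,332,188),thr)
    print(thr,bt[0],bt[1],bt[2],bs[0],bs[1])
    print("grip",tri(bt[0],bs[0]))
    for q in bt[3]: print(onz("top",q,0.069))
# ticks
def a(p):return np.array(p)/6+[120,165]-5/12
def c(p):return np.array(p)/5+[180,215]-.4
for u,v in (((380,167),(230,240)),((375,247),(290,277))): 
    X=tri(a(u),c(v)); print("tick",X,proj("top",X)-a(u),proj("scene",X)-c(v))
for q in ((125,120),(668,152),(660,308),(110,278)): print("plate",onz("top",a(q),0.006))
for q in ((155,135),(640,163),(632,292),(142,264)): print("screw",onz("top",a(q),0.008))
for q in ((462,155),(150,572),(12,490)): print("plate s",onz("scene",c(q),0.006))
E
```

```text
cam pos [array([0.2426, 0.4181, 0.647 ]), array([ 0.3899, -0.1228,  1.2521])]
60 [317.2885 221.5192] [ 8 11 10 12 52] ((12.260001182556152, 16.31999969482422), (4.0, 13.000000953674316), 36.869895935058594) [319.8286 176.3429] [ 8  5  9 13 70]
grip [ 0.461  -0.2537  0.056 ]
[ 0.4511 -0.2389  0.069 ]
[ 0.4768 -0.2575  0.069 ]
[ 0.4711 -0.2653  0.069 ]
[ 0.4455 -0.2468  0.069 ]
75 [317.1429 221.6508] [ 7 11 11 12 63] ((12.100001335144043, 16.200000762939453), (5.200000286102295, 14.200000762939453), 36.869895935058594) [320.0345 176.5057] [ 7  5 11 14 87]
grip [ 0.4606 -0.2534  0.0559]
[ 0.451  -0.2365  0.069 ]
[ 0.4791 -0.2568  0.069 ]
[ 0.4718 -0.2669  0.069 ]
[ 0.4438 -0.2467  0.069 ]
tick [0.5255 0.0819 0.0363] [[0.1781 0.4005]] [[-0.999  -0.1944]]
tick [0.4927 0.083  0.0352] [[0.033  0.0795]] [[-0.1989 -0.0383]]
plate [0.5473 0.1985 0.006 ]
plate [ 0.5397 -0.036   0.006 ]
plate [ 0.4726 -0.0349  0.006 ]
plate [0.479 0.201 0.006]
screw [0.5409 0.1847 0.008 ]
screw [ 0.5344 -0.0243  0.008 ]
screw [ 0.479  -0.0229  0.008 ]
screw [0.4853 0.1871 0.008 ]
plate s [ 0.4733 -0.029   0.006 ]
plate s [0.4767 0.2035 0.006 ]
plate s [0.5426 0.2046 0.006 ]
```

```bash
cat >> h.py <<'E'
from scipy.spatial.transform import Rotation as R
def pose():
    s=get_state(); q=s["orientation"]; return s, R.from_quat([q[1],q[2],q[3],q[0]])
def plan(pt, psi=None):
    """pt: target for TCP xyz; psi: tool-y yaw deg. print total in tool axes BEFORE turn and AFTER turn"""
    s,r=pose(); M=r.as_matrix(); ps=np.degrees(np.arctan2(M[1,1],M[0,1]))
    d=np.array(pt)-s["tcp_pos"]
    print("tcp",s["tcp_pos"],"psi",ps,"tilt",M[:,2],"F",s["wrist_force"],"gap",s["finger_gap"],"t",s["clock"])
    print("shift first (cm):",M.T@d*100)
    if psi is not None:
        dz=-(psi-ps); print("wz",dz)
        y=np.array([np.cos(np.radians(psi)),np.sin(np.radians(psi)),0]); z=np.array([0,0,-1.]); Rt=np.c_[np.cross(y,z),y,z]
        print("turn first, then shift (cm):",Rt.T@d*100, "full rotvec deg:",np.degrees(R.from_matrix(M.T@Rt).as_rotvec()))
E
python3 - <<'E'
from h import *
t=cv2.imread("pics/top0.png").astype(float)
# weighted moments of darkness
g=t[208:234,308:330].max(axis=2); 
w=np.clip((85-g)/45,0,1); 
ys,xs=np.mgrid[208:234,308:330]
n,l,st,ce=cv2.connectedComponentsWithStats((w>0.02).astype(np.uint8)); k=1+np.argmax(st[1:,4]); w=w*(l==k)
P_=np.array([onz("top",(x,y),0.058)[:2] for x,y in zip(xs.ravel(),ys.ravel())]); W=w.ravel()
c=(P_*W[:,None]).sum(0)/W.sum(); C=np.cov(P_.T,aweights=W); e,v=np.linalg.eigh(C); print(c,np.sqrt(12*e),np.degrees(np.arctan2(v[1,1],v[0,1])))
print(g.astype(int))
for z in (.035,.04,.045,.05,.059):
    X=[[.5097,.082,z]]; print(z,"top",proj("top",X),"scene",proj("scene",X))
print("top tick mid",np.array([377.5,207])/6+[120,165]-5/12,"scene",np.array([260,258.5])/5+[180,215]-.4)
plan([.461,-.2535,.30],54)
plan([.44,.2,.36],54)
E
```

```text
[ 0.4614 -0.2521] [0.0163 0.033 ] 135.62254308143739
[[136 135 136 137 138 138 140 143 143 143 144 143 142 142 142 141 141 139
  140 141 144 146]
 [138 137 137 140 138 137 140 142 143 143 143 140 142 141 142 141 142 142
  142 143 144 146]
 [137 137 137 139 138 137 141 141 143 142 143 140 141 141 139 142 143 143
  142 143 144 145]
 [138 139 139 140 138 141 141 143 142 141 143 142 139 139 141 142 142 143
  141 143 144 146]
 [138 139 139 139 137 142 143 142 139 139 142 141 139 141 142 140 142 141
  142 146 147 150]
 [137 133 134 136 139 142 143 141 139 136 138 140 140 145 144 143 140 141
  144 148 151 152]
 [122 111 111 125 135 141 143 142 139 134 137 135 133 135 137 141 139 142
  147 148 152 152]
 [124  97  88 103 125 134 141 141 134 129 124 108  95  95 113 129 137 142
  147 151 152 150]
 [127  97  81  85  99 111 127 135 132 131 110  77  54  54  74 102 131 145
  146 149 151 150]
 [105  88  79  79  84  88 106 126 125 111  82  52  39  41  49  80 125 142
  145 146 149 148]
 [ 83  81  79  80  83  84  91 109 109  79  52  41  41  40  50  85 129 143
  144 144 146 145]
 [ 80  79  83  81  81  7
[... 1636 characters left out ...]
202]] scene [[230.2589 259.19  ]]
top tick mid [182.5    199.0833] scene [231.6 266.3]
tcp [0.1938 0.5412 0.4039] psi 70.3004835145088 tilt [-0.0007 -0.0014 -1.    ] F [-0.6124  0.4998  1.471 ] gap 0.08518118888052882 t 0.1
shift first (cm): [-51.9515 -65.7938  10.4827]
wz 16.300483514508798
turn first, then shift (cm): [-68.3322 -48.584   10.3913] full rotvec deg: [-0.091  -0.0001 16.3005]
tcp [0.1938 0.5412 0.4039] psi 70.3004835145088 tilt [-0.0007 -0.0014 -1.    ] F [-0.6124  0.4998  1.471 ] gap 0.08518118888052882 t 0.1
shift first (cm): [-34.6861 -23.8153   4.4208]
wz 16.300483514508798
turn first, then shift (cm): [-39.9772 -13.1294   4.3913] full rotvec deg: [-0.091  -0.0001 16.3005]
```

The peg candidates are the black-gripped one at top (318,221) / scene (320,181), and the pink lookalike at top (318,256) / scene (351,192). The close crop shows the first has a black grip, steel stem and nut, so I choose that one. The rail is at top (183,199), with its scribed ticks visible in both views.

carry_out([
  {"wz": 9.15},
  {"wz": 9.15},
  {"tx": -5.05,"ty": -1.47,"tz": 0.55},
  {"tx": -5.05,"ty": -1.47,"tz": 0.55},
  {"tx": -5.05,"ty": -1.47,"tz": 0.55},
  {"tx": -5.05,"ty": -1.47,"tz": 0.55},
  {"tx": -5.05,"ty": -1.47,"tz": 0.55},
  {"tx": -5.05,"ty": -1.47,"tz": 0.55},
  {"tx": -5.05,"ty": -1.47,"tz": 0.55},
  {"tx": -5.05,"ty": -1.47,"tz": 0.55},
  {"tx": -3.28,"ty": -3.82,"tz": 0.67},
  {"tx": -3.28,"ty": -3.82,"tz": 0.67},
  {"tx": -3.28,"ty": -3.82,"tz": 0.67},
  {"tx": -3.28,"ty": -3.82,"tz": 0.67},
  {"tx": -3.28,"ty": -3.82,"tz": 0.67},
  {"tx": -3.28,"ty": -3.82,"tz": 0.67},
  {"tx": -3.28,"ty": -3.82,"tz": 0.67},
  {"tx": -3.28,"ty": -3.82,"tz": 0.67},
  {"tx": -3.28,"ty": -3.82,"tz": 0.67},
])

```text
invalid input at $.motion[0]: expected keys jaw, tx, ty, tz, wx, wy, wz
```

```bash
python3 - <<'E'
from h import *
plan([.461,-.253,.213],52)
E
```

```text
tcp [0.1938 0.5412 0.4039] psi 70.3004835145088 tilt [-0.0007 -0.0014 -1.    ] F [-0.6124  0.4998  1.471 ] gap 0.08518118888052882 t 0.1
shift first (cm): [-51.9366 -65.7331  19.1827]
wz 18.300483514508798
turn first, then shift (cm): [-69.9553 -46.1303  19.0913] full rotvec deg: [-0.0911  0.0015 18.3005]
```

carry_out([
  {"jaw": 1,"tx": 0,"ty": 0,"tz": 0,"wx": 0,"wy": 0,"wz": 9.15},
  {"jaw": 1,"tx": 0,"ty": 0,"tz": 0,"wx": 0,"wy": 0,"wz": 9.15},
  {"jaw": 1,"tx": -5.05,"ty": -1.47,"tz": 0.55,"wx": 0,"wy": 0,"wz": 0},
  {"jaw": 1,"tx": -5.05,"ty": -1.47,"tz": 0.55,"wx": 0,"wy": 0,"wz": 0},
  {"jaw": 1,"tx": -5.05,"ty": -1.47,"tz": 0.55,"wx": 0,"wy": 0,"wz": 0},
  {"jaw": 1,"tx": -5.05,"ty": -1.47,"tz": 0.55,"wx": 0,"wy": 0,"wz": 0},
  {"jaw": 1,"tx": -5.05,"ty": -1.47,"tz": 0.55,"wx": 0,"wy": 0,"wz": 0},
  {"jaw": 1,"tx": -5.05,"ty": -1.47,"tz": 0.55,"wx": 0,"wy": 0,"wz": 0},
  {"jaw": 1,"tx": -5.05,"ty": -1.47,"tz": 0.55,"wx": 0,"wy": 0,"wz": 0},
  {"jaw": 1,"tx": -5.05,"ty": -1.47,"tz": 0.55,"wx": 0,"wy": 0,"wz": 0},
  {"jaw": 1,"tx": -3.28,"ty": -3.82,"tz": 0.67,"wx": 0,"wy": 0,"wz": 0},
  {"jaw": 1,"tx": -3.28,"ty": -3.82,"tz": 0.67,"wx": 0,"wy": 0,"wz": 0},
  {"jaw": 1,"tx": -3.28,"ty": -3.82,"tz": 0.67,"wx": 0,"wy": 0,"wz": 0},
  {"jaw": 1,"tx": -3.28,"ty": -3.82,"tz": 0.67,"wx": 0,"wy": 0,"wz": 0},
  {"jaw": 1,"tx": -3.28,"ty": -3.82,"tz": 0.67,"wx": 0,"wy": 0,"wz": 0},
  {"jaw": 1,"tx": -3.28,"ty": -3.82,"tz": 0.67,"wx": 0,"wy": 0,"wz": 0},
  {"jaw": 1,"tx": -3.28,"ty": -3.82,"tz": 0.67,"wx": 0,"wy": 0,"wz": 0},
  {"jaw": 1,"tx": -3.28,"ty": -3.82,"tz": 0.67,"wx": 0,"wy": 0,"wz": 0},
  {"jaw": 1,"tx": -3.28,"ty": -3.82,"tz": 0.67,"wx": 0,"wy": 0,"wz": 0},
])

```text
clock: 2.48
tcp_pos: [0.4604, -0.2543, 0.2998]
orientation: [-0.0, 0.326, 0.945, 0.0]
wrist_force: [0.0, -0.1, -0.1]
finger_gap: 0.0853
```

```bash
python3 - <<'E'
from h import *
plan([.461,-.253,.213],52)
E
```

```text
tcp [ 0.4604 -0.2543  0.2998] psi 51.9866406631191 tilt [-0.0003  0.0005 -1.    ] F [ 0.0364 -0.0722 -0.1436] gap 0.08527136832691563 t 2.475
shift first (cm): [0.0304 0.1331 8.6846]
wz -0.013359336880903072
turn first, then shift (cm): [0.035  0.1354 8.6846] full rotvec deg: [ 0.0147 -0.0304 -0.0134]
```

carry_out([
  {"jaw": 1,"tx": 0.03,"ty": 0.13,"tz": 1.7,"wx": 0,"wy": 0,"wz": 0},
  {"jaw": 1,"tx": 0,"ty": 0,"tz": 2.0,"wx": 0,"wy": 0,"wz": 0},
  {"jaw": 1,"tx": 0,"ty": 0,"tz": 2.0,"wx": 0,"wy": 0,"wz": 0},
  {"jaw": 1,"tx": 0,"ty": 0,"tz": 2.0,"wx": 0,"wy": 0,"wz": 0},
  {"jaw": 1,"tx": 0,"ty": 0,"tz": 1.0,"wx": 0,"wy": 0,"wz": 0},
  {"jaw": 0,"tx": 0,"ty": 0,"tz": 0,"wx": 0,"wy": 0,"wz": 0},
], force=30)

```text
clock: 3.22
tcp_pos: [0.461, -0.2512, 0.2127]
orientation: [-0.001, 0.326, 0.946, 0.0]
wrist_force: [-0.3, -0.1, -0.2]
finger_gap: 0.0696
```

```bash
python3 - <<'E'
from h import *
o=snap("g1"); plan([.461,-.253,.213],52)
cv2.imwrite("pics/g1c.png",np.hstack([cv2.resize(o["scene"][110:230,260:390],None,fx=3,fy=3,interpolation=2),cv2.resize(o["top"][170:290,255:385],None,fx=3,fy=3,interpolation=2)]))
E
```

```text
tcp [ 0.4616 -0.2516  0.2138] psi 52.008262217812906 tilt [ 0.0005 -0.0002 -1.    ] F [-0.3009 -0.8435  0.751 ] gap 0.05513173158518097 t 3.325
shift first (cm): [-0.0426 -0.1468  0.0819]
wz 0.008262217812905703
turn first, then shift (cm): [-0.0427 -0.1468  0.0819] full rotvec deg: [0.0052 0.0294 0.0083]
```

View pics/g1c.png

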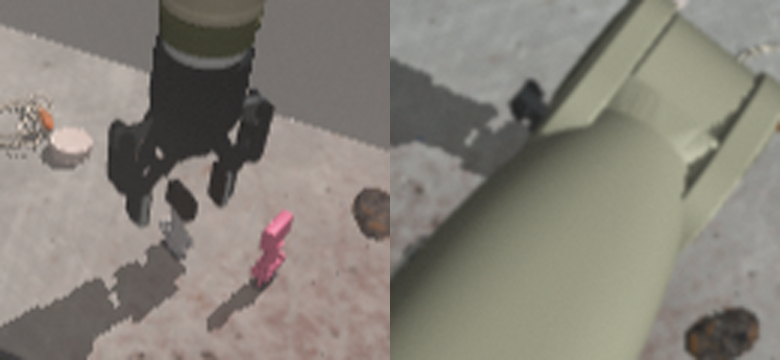

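The fingers straddle the black-gripped peg (crop left, peg at (180,200)), with pink standing clear. Now I'll close on it.

carry_out([
  {"jaw": -0.4,"tx": 0,"ty": 0,"tz": 0,"wx": 0,"wy": 0,"wz": 0},
  {"jaw": -0.7,"tx": 0,"ty": 0,"tz": 0,"wx": 0,"wy": 0,"wz": 0},
  {"jaw": -1,"tx": 0,"ty": 0,"tz": 0,"wx": 0,"wy": 0,"wz": 0},
  {"jaw": -1,"tx": 0,"ty": 0,"tz": 0,"wx": 0,"wy": 0,"wz": 0},
  {"jaw": -1,"tx": 0,"ty": 0,"tz": 0,"wx": 0,"wy": 0,"wz": 0},
], force=40)

```text
clock: 3.95
tcp_pos: [0.4615, -0.2516, 0.2138]
orientation: [0.0, 0.326, 0.946, -0.0]
wrist_force: [0.2, -0.3, 2.6]
finger_gap: 0.0116
```

```bash
python3 - <<'E'
from h import *
o=snap("g2"); plan([.461,-.253,.213],52)
cv2.imwrite("pics/g2c.png",cv2.resize(o["scene"][130:220,280:370],None,fx=6,fy=6,interpolation=2))
E
```

```text
tcp [ 0.4615 -0.2516  0.2136] psi 52.00167079332585 tilt [ 0.0007 -0.0004 -1.    ] F [-0.0318 -0.4914  2.9853] gap 0.011379920027938107 t 4.05
shift first (cm): [-0.0447 -0.1425  0.0649]
wz 0.001670793325850184
turn first, then shift (cm): [-0.0447 -0.1425  0.0649] full rotvec deg: [0.0053 0.0444 0.0017]
```

View pics/g2c.png

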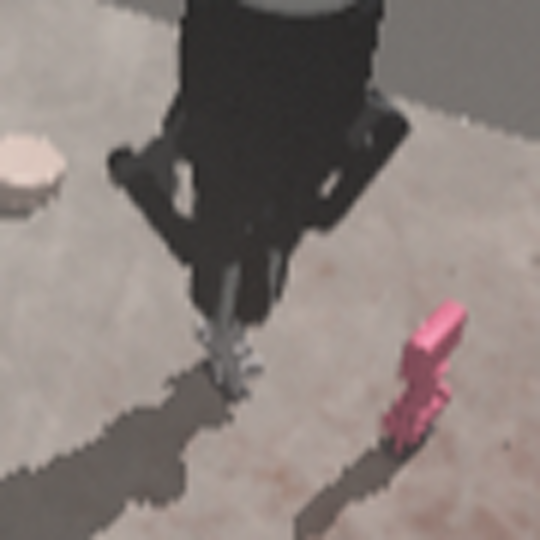

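carry_out([
  {"jaw": -1,"tx": 0,"ty": 0,"tz": -2.6,"wx": 0,"wy": 0,"wz": 0},
  {"jaw": -1,"tx": 0,"ty": 0,"tz": -4,"wx": 0,"wy": 0,"wz": -9.86},
  {"jaw": -1,"tx": 0,"ty": 0,"tz": -4,"wx": 0,"wy": 0,"wz": -9.86},
  {"jaw": -1,"tx": 0,"ty": 0,"tz": -4,"wx": 0,"wy": 0,"wz": -9.86},
  {"jaw": -1,"tx": 0,"ty": 0,"tz": -4,"wx": 0,"wy": 0,"wz": -9.86},
  {"jaw": -1,"tx": 0,"ty": 0,"tz": 0,"wx": 0,"wy": 0,"wz": -9.86},
  {"jaw": -1,"tx": 0,"ty": 0,"tz": 0,"wx": 0,"wy": 0,"wz": -9.86},
  {"jaw": -1,"tx": 0,"ty": 0,"tz": 0,"wx": 0,"wy": 0,"wz": -9.86},
  {"jaw": -1,"tx": -2.45,"ty": 4.39,"tz": 0,"wx": 0,"wy": 0,"wz": 0},
  {"jaw": -1,"tx": -2.45,"ty": 4.39,"tz": 0,"wx": 0,"wy": 0,"wz": 0},
  {"jaw": -1,"tx": -2.45,"ty": 4.39,"tz": 0,"wx": 0,"wy": 0,"wz": 0},
  {"jaw": -1,"tx": -2.45,"ty": 4.39,"tz": 0,"wx": 0,"wy": 0,"wz": 0},
  {"jaw": -1,"tx": -2.45,"ty": 4.39,"tz": 0,"wx": 0,"wy": 0,"wz": 0},
  {"jaw": -1,"tx": -2.45,"ty": 4.39,"tz": 0,"wx": 0,"wy": 0,"wz": 0},
  {"jaw": -1,"tx": -2.45,"ty": 4.39,"tz": 0,"wx": 0,"wy": 0,"wz": 0},
  {"jaw": -1,"tx": 0,"ty": 0,"tz": 0,"wx": 0,"wy": 0,"wz": 0},
])

```text
clock: 6.05
tcp_pos: [0.4491, 0.1031, 0.3987]
orientation: [-0.001, -0.27, 0.963, 0.001]
wrist_force: [0.0, 0.3, -0.8]
finger_gap: 0.0113
```

```bash
python3 - <<'E'
from h import *
im=eyes.read_camera("scene"); cv2.imwrite("pics/vA.png",im); plan([.45,.10,.40],121)
s=get_state(); print(s["joint_pos"])
X=s["tcp_pos"]-[0,0,.155]; p=proj("scene",[X,X-[0,0,.043],X-[0,0,.06]]); print(p)
c=p[1].astype(int); x0,y0=c[0]-50,c[1]-50
print(x0,y0); cv2.imwrite("pics/vAc.png",cv2.resize(im[max(y0,0):y0+90,x0:x0+100],None,fx=6,fy=6,interpolation=2))
E
```

```text
tcp [0.4494 0.1017 0.3988] psi 121.2419018743754 tilt [-0.0014 -0.0002 -1.    ] F [-0.1946 -0.0833 -1.424 ] gap 0.011399344186139916 t 6.1
shift first (cm): [ 0.0359 -0.1765 -0.1226]
wz 0.2419018743754009
turn first, then shift (cm): [ 0.035  -0.1767 -0.1226] full rotvec deg: [ 0.0301 -0.0734  0.2419]
[ 0.0481  0.0953 -0.2425  1.2343 -0.0001 -0.4972]
[[248.853  214.1617]
 [249.2458 231.9709]
 [249.3902 238.5217]]
199 181
```

View pics/vAc.png

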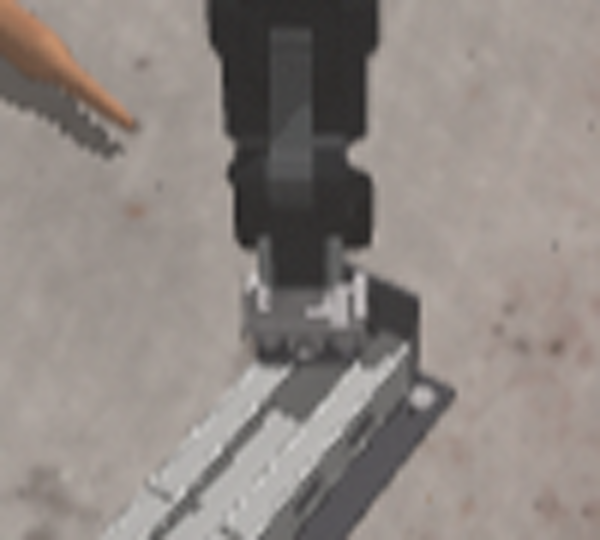

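The nut hangs level in the jaws: crop x 243 to 369, against finger centre 303. A half turn at the same spot will give the in-hand offset.

carry_out([
  {"jaw": -1,"tx": 0,"ty": 0,"tz": 0,"wx": 0,"wy": 0,"wz": 10.6},
  {"jaw": -1,"tx": 0,"ty": 0,"tz": 0,"wx": 0,"wy": 0,"wz": 10.6},
  {"jaw": -1,"tx": 0,"ty": 0,"tz": 0,"wx": 0,"wy": 0,"wz": 10.6},
  {"jaw": -1,"tx": 0,"ty": 0,"tz": 0,"wx": 0,"wy": 0,"wz": 10.6},
  {"jaw": -1,"tx": 0,"ty": 0,"tz": 0,"wx": 0,"wy": 0,"wz": 10.6},
  {"jaw": -1,"tx": 0,"ty": 0,"tz": 0,"wx": 0,"wy": 0,"wz": 10.6},
  {"jaw": -1,"tx": 0,"ty": 0,"tz": 0,"wx": 0,"wy": 0,"wz": 10.6},
  {"jaw": -1,"tx": 0,"ty": 0,"tz": 0,"wx": 0,"wy": 0,"wz": 10.6},
  {"jaw": -1,"tx": 0,"ty": 0,"tz": 0,"wx": 0,"wy": 0,"wz": 10.6},
  {"jaw": -1,"tx": 0,"ty": 0,"tz": 0,"wx": 0,"wy": 0,"wz": 10.6},
  {"jaw": -1,"tx": 0,"ty": 0,"tz": 0,"wx": 0,"wy": 0,"wz": 10.6},
  {"jaw": -1,"tx": 0,"ty": 0,"tz": 0,"wx": 0,"wy": 0,"wz": 10.6},
  {"jaw": -1,"tx": 0,"ty": 0,"tz": 0,"wx": 0,"wy": 0,"wz": 10.6},
  {"jaw": -1,"tx": 0,"ty": 0,"tz": 0,"wx": 0,"wy": 0,"wz": 10.6},
  {"jaw": -1,"tx": 0,"ty": 0,"tz": 0,"wx": 0,"wy": 0,"wz": 10.6},
  {"jaw": -1,"tx": 0,"ty": 0,"tz": 0,"wx": 0,"wy": 0,"wz": 10.6},
  {"jaw": -1,"tx": 0,"ty": 0,"tz": 0,"wx": 0,"wy": 0,"wz": 10.6},
  {"jaw": -1,"tx": 0,"ty": 0,"tz": 0,"wx": 0,"wy": 0,"wz": 0},
])

```text
clock: 8.35
tcp_pos: [0.45, 0.0991, 0.399]
orientation: [0.0, 0.964, 0.266, -0.0]
wrist_force: [0.0, 0.2, -1.8]
finger_gap: 0.0114
```

```bash
python3 - <<'E'
from h import *
im=eyes.read_camera("scene"); cv2.imwrite("pics/vB.png",im); plan([.45,.10,.40],-59)
s=get_state(); print(s["joint_pos"])
X=s["tcp_pos"]-[0,0,.155]; p=proj("scene",[X,X-[0,0,.043],X-[0,0,.06]]); print(p)
A=cv2.imread("pics/vA.png")
f=lambda i: cv2.resize(i[210:250,225:275],None,fx=8,fy=8,interpolation=2)
cv2.imwrite("pics/vAB.png",np.hstack([f(A),f(im)]))
E
```

```text
tcp [0.45   0.0993 0.3991] psi -59.076515626004216 tilt [-0.0007 -0.0001 -1.    ] F [-0.4085  0.4971 -0.8331] gap 0.011410658553040022 t 8.4
shift first (cm): [ 0.0391 -0.0624 -0.0939]
wz -0.07651562600421613
turn first, then shift (cm): [ 0.0393 -0.0623 -0.0939] full rotvec deg: [-0.0141  0.04   -0.0765]
[ 0.0427  0.095  -0.2422  1.2344 -0.0001  2.6445]
[[249.3556 212.9281]
 [249.7218 230.7526]
 [249.8565 237.3103]]
```

View pics/vAB.png

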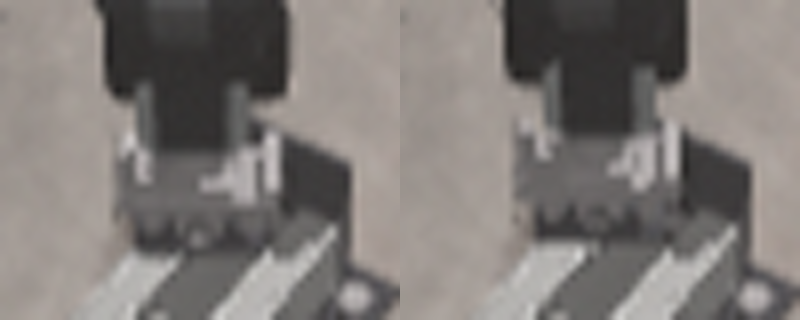

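```bash
cat > prof.py <<'E'
from h import *
yaw=np.radians(-1.75); c0=np.array([.5097,.0822]); ax=np.array([np.cos(yaw),np.sin(yaw)]); ay=np.array([-np.sin(yaw),np.cos(yaw)])
us=np.arange(-45,45.1,1)/1000
def prof(n,im,z,v):
    g=cv2.cvtColor(im,cv2.COLOR_BGR2GRAY).astype(np.float32)
    out=[]
    for vv in v:
        X=c0+us[:,None]*ax+vv*ay; p=proj(n,np.c_[X,np.full(len(X),z)]).astype(np.float32)
        out.append(cv2.remap(g,p[:,0].reshape(1,-1),p[:,1].reshape(1,-1),1)[0])
    return np.array(out)
E
python3 - <<'E'
from prof import *
T=cv2.imread("pics/top0.png"); S=cv2.imread("pics/scene0.png")
for n,im in (("top",T),("scene",S)):
  for z in (.006,.037):
    for v in (np.arange(-80,-20,2),np.arange(20,80,2)):
        p=prof(n,im,z,v/1000.).mean(0)
        print(n,z,v[0],' '.join(f"{int(u*1000)}:{int(q)}" for u,q in zip(us,p)))
E
```

```text
top 0.006 -80 -45:143 -44:143 -43:143 -42:143 -41:142 -40:141 -39:138 -38:132 -37:124 -36:113 -35:100 -34:89 -33:81 -32:76 -31:73 -30:72 -29:72 -28:71 -27:71 -26:72 -25:75 -24:79 -23:88 -22:102 -21:116 -20:132 -19:148 -18:160 -17:166 -16:171 -15:174 -14:174 -13:174 -12:173 -11:171 -10:166 -9:159 -8:151 -7:140 -6:130 -5:126 -4:130 -3:136 -2:143 -1:148 0:151 1:152 2:153 3:153 4:152 5:152 6:152 7:151 8:150 9:151 10:152 11:154 12:157 13:162 14:167 15:170 16:172 17:173 18:173 19:173 20:171 21:168 22:161 23:152 24:137 25:120 26:101 27:84 28:71 29:66 30:66 31:70 32:80 33:92 34:104 35:118 36:130 37:139 38:145 39:148 40:149 41:150 42:149 43:149 44:149 45:149
top 0.006 20 -45:149 -44:149 -43:149 -42:148 -41:148 -40:146 -39:142 -38:136 -37:127 -36:114 -35:100 -34:88 -33:80 -32:74 -31:71 -30:70 -29:69 -28:69 -27:69 -26:70 -25:73 -24:77 -23:87 -22:100 -21:116 -20:131 -19:146 -18:156 -17:163 -16:167 -15:169 -14:170 -13:170 -12:170 -11:168 -10:163 -9:157 -8:149 -7:139 -6:131 -5:130 -4:135 -3:143 -2:152 -1:160 0:165 1:168 2:169 3:170 4:169 5:169 6:167 7:166 8:163 9:160 10:158 11:157 12:157 13:160 14
[... 3447 characters left out ...]
45 40:145 41:145 42:145 43:146 44:146 45:146
scene 0.037 20 -45:78 -44:77 -43:76 -42:76 -41:76 -40:77 -39:76 -38:76 -37:73 -36:72 -35:78 -34:90 -33:96 -32:94 -31:88 -30:85 -29:86 -28:91 -27:97 -26:103 -25:120 -24:144 -23:158 -22:159 -21:160 -20:164 -19:165 -18:165 -17:165 -16:165 -15:166 -14:169 -13:170 -12:168 -11:162 -10:161 -9:163 -8:165 -7:165 -6:164 -5:163 -4:162 -3:161 -2:158 -1:148 0:131 1:111 2:98 3:95 4:95 5:100 6:116 7:141 8:159 9:165 10:165 11:163 12:164 13:164 14:165 15:166 16:166 17:166 18:165 19:161 20:154 21:148 22:147 23:147 24:148 25:147 26:146 27:146 28:145 29:144 30:143 31:142 32:141 33:140 34:140 35:139 36:139 37:138 38:138 39:137 40:137 41:138 42:139 43:140 44:141 45:142
```

carry_out([
  {"jaw": -1,"tx": 0,"ty": 0,"tz": 0,"wx": 0,"wy": 0,"wz": -9.55},
  {"jaw": -1,"tx": 0,"ty": 0,"tz": 0,"wx": 0,"wy": 0,"wz": -9.55},
  {"jaw": -1,"tx": 0,"ty": 0,"tz": 0,"wx": 0,"wy": 0,"wz": -9.55},
  {"jaw": -1,"tx": 0,"ty": 0,"tz": 0,"wx": 0,"wy": 0,"wz": -9.55},
  {"jaw": -1,"tx": 0,"ty": 0,"tz": 0,"wx": 0,"wy": 0,"wz": -9.55},
  {"jaw": -1,"tx": 0,"ty": 0,"tz": 0,"wx": 0,"wy": 0,"wz": -9.55},
  {"jaw": -1,"tx": -0.4,"ty": 1.5,"tz": 2.9,"wx": 0,"wy": 0,"wz": 0},
  {"jaw": -1,"tx": -0.4,"ty": 1.5,"tz": 2.9,"wx": 0,"wy": 0,"wz": 0},
  {"jaw": -1,"tx": -0.4,"ty": 1.5,"tz": 2.9,"wx": 0,"wy": 0,"wz": 0},
  {"jaw": -1,"tx": -0.4,"ty": 1.5,"tz": 2.9,"wx": 0,"wy": 0,"wz": 0},
  {"jaw": -1,"tx": 0,"ty": 0,"tz": 0,"wx": 0,"wy": 0,"wz": 0},
])

```text
clock: 9.78
tcp_pos: [0.509, 0.0815, 0.2811]
orientation: [-0.002, 0.718, 0.696, -0.002]
wrist_force: [-0.5, -0.3, -0.8]
finger_gap: 0.0115
```

```bash
python3 - <<'E'
from h import *
o=snap("r1"); plan([.5091,.0819,.273],-1.8)
im=o["scene"]
cv2.imwrite("pics/r1c.png",np.hstack([cv2.resize(im[215:300,190:275],None,fx=7,fy=7,interpolation=2)]))
cv2.imwrite("pics/r1t.png",np.hstack([cv2.resize(o["top"][165:265,120:250],None,fx=5,fy=5,interpolation=2)]))
E
```

```text
tcp [0.5091 0.082  0.2836] psi -1.8231562176715197 tilt [-0.0012  0.0001 -1.    ] F [ 0.9058 -0.031  -1.4001] gap 0.011244717118452192 t 9.875
shift first (cm): [-0.0108  0.0002  1.0573]
wz -0.023156217671519652
turn first, then shift (cm): [-0.0107 -0.0011  1.0573] full rotvec deg: [-0.0681 -0.0024 -0.0232]
```

View pics/r1c.png

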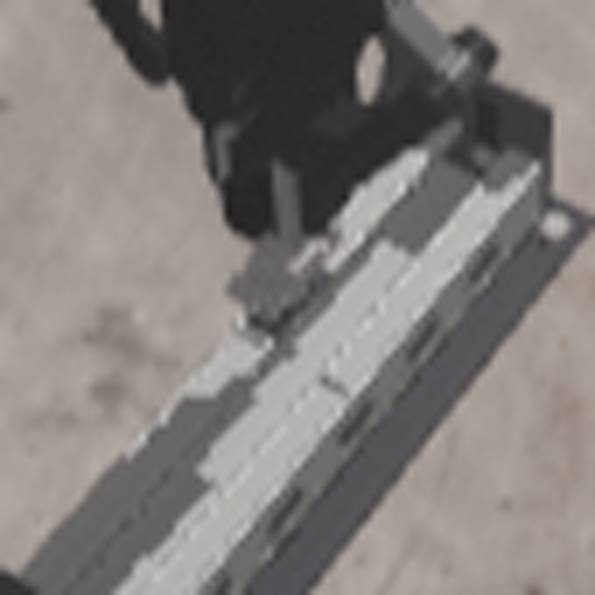

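View pics/r1t.png

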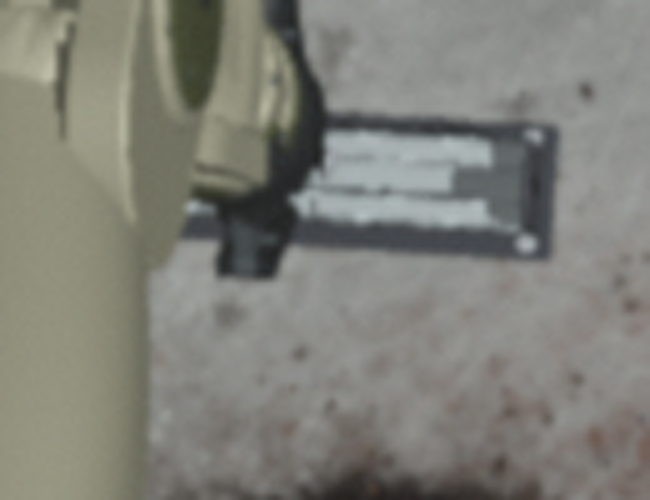

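carry_out([
  {"jaw": -1,"tx": 0,"ty": 0,"tz": 1,"wx": 0,"wy": 0,"wz": 0},
  {"jaw": -1,"tx": 0,"ty": 0,"tz": 1,"wx": 0,"wy": 0,"wz": 0},
  {"jaw": -1,"tx": 0,"ty": 0,"tz": 0.6,"wx": 0,"wy": 0,"wz": 0},
  {"jaw": -1,"tx": 0,"ty": 0,"tz": 0,"wx": 0,"wy": 0,"wz": 0},
])

```text
clock: 10.38
tcp_pos: [0.509, 0.0824, 0.2568]
orientation: [-0.0, 0.719, 0.696, -0.0]
wrist_force: [-0.5, -0.3, -0.9]
finger_gap: 0.0114
```

```bash
python3 - <<'E'
from h import *
im=eyes.read_camera("scene"); cv2.imwrite("pics/r2.png",im); plan([.5091,.0819,.253],-1.8)
cv2.imwrite("pics/r2c.png",cv2.resize(im[225:295,195:265],None,fx=8,fy=8,interpolation=2))
E
```

```text
tcp [0.5092 0.0824 0.2572] psi -1.864044446773118 tilt [-0.0004  0.0001 -1.    ] F [-0.6912 -0.2336 -1.7331] gap 0.01107569336657619 t 10.425
shift first (cm): [-0.0499 -0.0094  0.4226]
wz -0.06404444677311805
turn first, then shift (cm): [-0.0498 -0.0097  0.4226] full rotvec deg: [-0.0253 -0.0046 -0.064 ]
```

View pics/r2c.png

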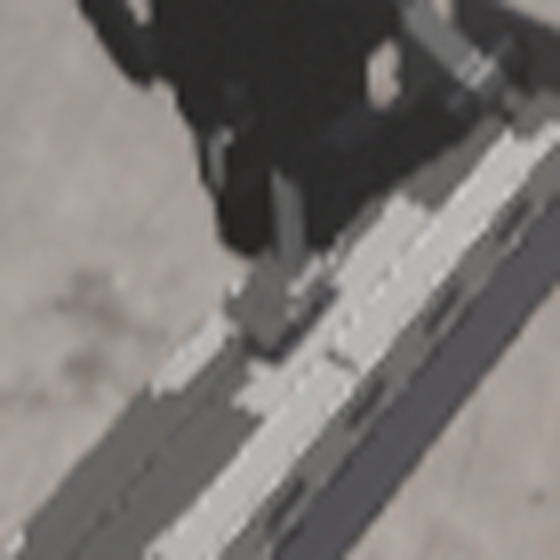

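```bash
python3 - <<'E'
from h import *
s,r=pose(); M=r.as_matrix(); tcp=s["tcp_pos"]
def pk(x,y,z): # peg coords (peg z up, origin), tool x = peg x, tool y = -? 
    return tcp+M@np.array([x+.0003,y,.2136-z])
for nm,pts in {"foot bottom":[(.014,.006,0),(.014,-.006,0),(-.014,-.006,0),(-.014,.006,0)],"nut bottom":[(.017,.00775,.015),(.017,-.00775,.015),(-.017,-.00775,.015)],"nut top":[(.017,.00775,.024),(.017,-.00775,.024),(-.017,-.00775,.024)]}.items():
    p=proj("scene",[pk(*q) for q in pts]); print(nm,p.round(1).tolist(),"crop8",((p-[195,225]+.45)*8).round(0).tolist())
E
python3 - <<'E'
import cv2
im=cv2.imread("pics/r2.png"); a=cv2.resize(im[248:280,205:250],None,fx=16,fy=16,interpolation=cv2.INTER_NEAREST); a=cv2.convertScaleAbs(a,alpha=1.6,beta=-40); cv2.imwrite("pics/r2n.png",a)
E
```

```text
foot bottom [[224.2, 267.5], [229.0, 270.2], [237.0, 260.6], [232.3, 258.0]] crop8 [[237.0, 343.0], [275.0, 365.0], [340.0, 288.0], [302.0, 268.0]]
nut bottom [[222.2, 263.8], [228.4, 267.3], [238.3, 255.6]] crop8 [[221.0, 314.0], [271.0, 342.0], [350.0, 249.0]]
nut top [[221.8, 261.1], [228.1, 264.7], [238.1, 253.0]] crop8 [[218.0, 293.0], [269.0, 321.0], [349.0, 227.0]]
```

View pics/r2n.png

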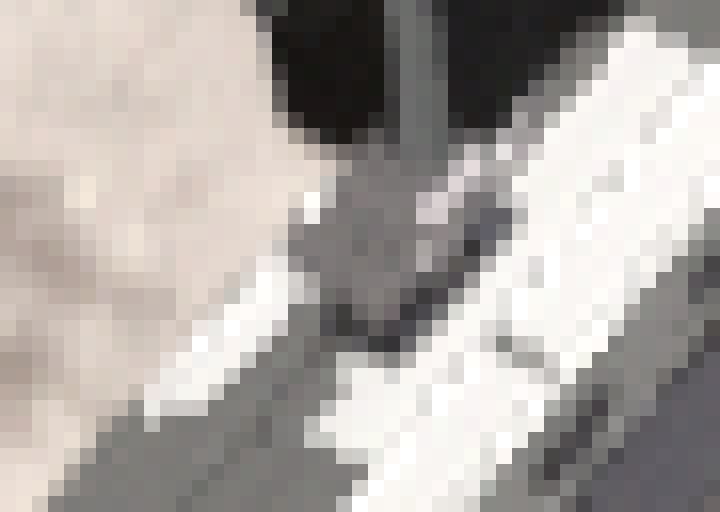

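carry_out([
  {"jaw": -1,"tx": -0.05,"ty": -0.1,"tz": 0.3,"wx": 0,"wy": 0,"wz": 0},
  {"jaw": -1,"tx": 0,"ty": 0,"tz": 0.3,"wx": 0,"wy": 0,"wz": 0},
  {"jaw": -1,"tx": 0,"ty": 0,"tz": 0.3,"wx": 0,"wy": 0,"wz": 0},
  {"jaw": -1,"tx": 0,"ty": 0,"tz": 0,"wx": 0,"wy": 0,"wz": 0},
])

```text
clock: 10.92
tcp_pos: [0.5082, 0.0818, 0.2481]
orientation: [-0.0, 0.719, 0.695, -0.0]
wrist_force: [-0.2, 0.5, -0.6]
finger_gap: 0.0112
```

```bash
python3 - <<'E'
from h import *
plan([.508,.0819,.2436],-1.8); plan([.508,.0819,.2436],-1.8)
E
```

```text
tcp [0.5082 0.0818 0.2481] psi -1.8812500849105374 tilt [-0.0005  0.     -1.    ] F [-0.2011  0.5449 -0.5789] gap 0.011249610466398488 t 10.925
shift first (cm): [ 0.0068 -0.0226  0.4486]
wz -0.08125008491053731
turn first, then shift (cm): [ 0.0068 -0.0228  0.4486] full rotvec deg: [-0.0314 -0.0015 -0.0813]
tcp [0.5082 0.0818 0.2481] psi -1.8812500849105374 tilt [-0.0005  0.     -1.    ] F [-0.2011  0.5449 -0.5789] gap 0.011249610466398488 t 10.925
shift first (cm): [ 0.0068 -0.0226  0.4486]
wz -0.08125008491053731
turn first, then shift (cm): [ 0.0068 -0.0228  0.4486] full rotvec deg: [-0.0314 -0.0015 -0.0813]
```

carry_out([
  {"jaw": -1,"tx": 0,"ty": 0,"tz": 0.25,"wx": 0,"wy": 0,"wz": 0},
  {"jaw": -1,"tx": 0,"ty": 0,"tz": 0.25,"wx": 0,"wy": 0,"wz": 0},
  {"jaw": -1,"tx": 0,"ty": 0,"tz": 0,"wx": 0,"wy": 0,"wz": 0},
])

```text
clock: 11.3
tcp_pos: [0.5082, 0.0819, 0.2431]
orientation: [-0.0, 0.719, 0.695, -0.0]
wrist_force: [0.1, -1.1, -0.7]
finger_gap: 0.011
```

```bash
python3 - <<'E'
from h import *
im=eyes.read_camera("scene"); cv2.imwrite("pics/r3.png",im); plan([.508,.0819,.2436],-1.8)
a=cv2.resize(im[240:285,200:255],None,fx=12,fy=12,interpolation=2);cv2.imwrite("pics/r3c.png",cv2.convertScaleAbs(a,alpha=1.4,beta=-20))
E
```

```text
tcp [0.5083 0.0818 0.2433] psi -1.8797245906256441 tilt [-0.0003  0.0001 -1.    ] F [-0.8349  0.0091 -1.2171] gap 0.011456125956237823 t 11.35
shift first (cm): [ 0.0055 -0.0294 -0.0326]
wz -0.07972459062564408
turn first, then shift (cm): [ 0.0055 -0.0294 -0.0326] full rotvec deg: [-0.0145 -0.0036 -0.0797]
```

View pics/r3c.png

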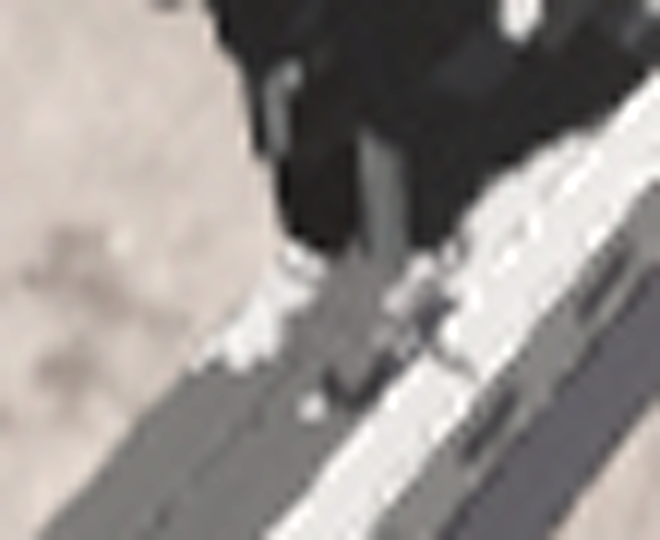

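carry_out([
  {"jaw": -1,"tx": 0,"ty": -0.1,"tz": 0,"wx": 0,"wy": 0,"wz": 0},
  {"jaw": -1,"tx": 0,"ty": -0.1,"tz": 0,"wx": 0,"wy": 0,"wz": 0},
  {"jaw": -1,"tx": 0,"ty": 0,"tz": 0,"wx": 0,"wy": 0,"wz": 0},
])

```text
clock: 11.72
tcp_pos: [0.5063, 0.0819, 0.2434]
orientation: [-0.0, 0.719, 0.695, 0.0]
wrist_force: [0.3, -0.2, -1.2]
finger_gap: 0.0111
```

carry_out([
  {"jaw": -1,"tx": 0,"ty": -0.1,"tz": 0,"wx": 0,"wy": 0,"wz": 0},
  {"jaw": -1,"tx": 0,"ty": 0,"tz": 0,"wx": 0,"wy": 0,"wz": 0},
])

```text
clock: 11.98
tcp_pos: [0.5054, 0.082, 0.2435]
orientation: [0.0, 0.719, 0.695, 0.0]
wrist_force: [0.3, -0.2, -0.5]
finger_gap: 0.0115
```

carry_out([
  {"jaw": -1,"tx": 0,"ty": -0.1,"tz": 0,"wx": 0,"wy": 0,"wz": 0},
  {"jaw": -1,"tx": 0,"ty": 0,"tz": 0,"wx": 0,"wy": 0,"wz": 0},
])

```text
clock: 12.22
tcp_pos: [0.5049, 0.0819, 0.2436]
orientation: [0.001, 0.719, 0.695, 0.001]
wrist_force: [2.9, -0.0, -2.6]
finger_gap: 0.0112
```

carry_out([
  {"jaw": -1,"tx": 0,"ty": -0.1,"tz": 0,"wx": 0,"wy": 0,"wz": 0},
  {"jaw": -1,"tx": 0,"ty": 0,"tz": 0,"wx": 0,"wy": 0,"wz": 0},
])

```text
clock: 12.48
tcp_pos: [0.5043, 0.0819, 0.2437]
orientation: [0.001, 0.719, 0.695, 0.001]
wrist_force: [5.1, 0.1, -3.4]
finger_gap: 0.0115
```

carry_out([
  {"jaw": -1,"tx": 0,"ty": 0.3,"tz": 0,"wx": 0,"wy": 0,"wz": 0},
  {"jaw": -1,"tx": 0,"ty": 0.3,"tz": 0,"wx": 0,"wy": 0,"wz": 0},
  {"jaw": -1,"tx": 0,"ty": 0,"tz": 0,"wx": 0,"wy": 0,"wz": 0},
])

```text
clock: 12.85
tcp_pos: [0.5092, 0.0818, 0.2432]
orientation: [-0.0, 0.719, 0.695, -0.0]
wrist_force: [0.2, 0.3, -1.6]
finger_gap: 0.0114
```

carry_out([
  {"jaw": -1,"tx": 0,"ty": 0.1,"tz": 0,"wx": 0,"wy": 0,"wz": 0},
  {"jaw": -1,"tx": 0,"ty": 0,"tz": 0,"wx": 0,"wy": 0,"wz": 0},
])

```text
clock: 13.1
tcp_pos: [0.5103, 0.0818, 0.2434]
orientation: [-0.0, 0.719, 0.695, -0.0]
wrist_force: [-0.1, -0.6, -0.3]
finger_gap: 0.0111
```

carry_out([
  {"jaw": -1,"tx": 0,"ty": 0.1,"tz": 0,"wx": 0,"wy": 0,"wz": 0},
  {"jaw": -1,"tx": 0,"ty": 0,"tz": 0,"wx": 0,"wy": 0,"wz": 0},
])

```text
clock: 13.35
tcp_pos: [0.5114, 0.0818, 0.2434]
orientation: [-0.0, 0.719, 0.695, 0.0]
wrist_force: [-0.7, -0.2, -1.7]
finger_gap: 0.011
```

carry_out([
  {"jaw": -1,"tx": 0,"ty": 0.1,"tz": 0,"wx": 0,"wy": 0,"wz": 0},
  {"jaw": -1,"tx": 0,"ty": 0,"tz": 0,"wx": 0,"wy": 0,"wz": 0},
])

```text
clock: 13.6
tcp_pos: [0.5118, 0.0818, 0.2432]
orientation: [-0.001, 0.719, 0.695, -0.0]
wrist_force: [-2.8, 0.2, -0.3]
finger_gap: 0.0113
```

Felt contacts at x=.5049 (+2.9 N) and x=.5118 (-2.8 N) put the slot centre at x≈.5083. Centring there and lowering the nut.

carry_out([
  {"jaw": -1,"tx": 0,"ty": -0.36,"tz": 0,"wx": 0,"wy": 0,"wz": 0},
  {"jaw": -1,"tx": 0,"ty": 0,"tz": 0,"wx": 0,"wy": 0,"wz": 0},
  {"jaw": -1,"tx": 0,"ty": 0,"tz": 0.3,"wx": 0,"wy": 0,"wz": 0},
  {"jaw": -1,"tx": 0,"ty": 0,"tz": 0.3,"wx": 0,"wy": 0,"wz": 0},
  {"jaw": -1,"tx": 0,"ty": 0,"tz": 0.2,"wx": 0,"wy": 0,"wz": 0},
  {"jaw": -1,"tx": 0,"ty": 0,"tz": 0,"wx": 0,"wy": 0,"wz": 0},
])

```text
clock: 14.35
tcp_pos: [0.5087, 0.0818, 0.2351]
orientation: [-0.0, 0.719, 0.695, -0.0]
wrist_force: [-0.2, -0.0, -1.2]
finger_gap: 0.0114
```

carry_out([
  {"jaw": -1,"tx": 0,"ty": 0,"tz": 0.15,"wx": 0,"wy": 0,"wz": 0},
  {"jaw": -1,"tx": 0,"ty": 0,"tz": 0.15,"wx": 0,"wy": 0,"wz": 0},
  {"jaw": -1,"tx": 0,"ty": 0,"tz": 0,"wx": 0,"wy": 0,"wz": 0},
])

```text
clock: 14.72
tcp_pos: [0.5087, 0.0818, 0.2323]
orientation: [-0.0, 0.719, 0.695, -0.0]
wrist_force: [0.8, 0.5, -0.5]
finger_gap: 0.0112
```

carry_out([
  {"jaw": -1,"tx": 0,"ty": -0.04,"tz": 0.1,"wx": 0,"wy": 0,"wz": 0},
  {"jaw": -1,"tx": 0,"ty": 0,"tz": 0.15,"wx": 0,"wy": 0,"wz": 0},
  {"jaw": -1,"tx": 0,"ty": 0,"tz": 0,"wx": 0,"wy": 0,"wz": 0},
])

```text
clock: 15.1
tcp_pos: [0.5083, 0.0818, 0.2298]
orientation: [-0.0, 0.719, 0.695, -0.0]
wrist_force: [-0.1, -0.3, -0.3]
finger_gap: 0.0112
```

carry_out([
  {"jaw": -1,"tx": 0,"ty": 0,"tz": 0.15,"wx": 0,"wy": 0,"wz": 0},
  {"jaw": -1,"tx": 0,"ty": 0,"tz": 0.1,"wx": 0,"wy": 0,"wz": 0},
  {"jaw": -1,"tx": 0,"ty": 0,"tz": 0,"wx": 0,"wy": 0,"wz": 0},
])

```text
clock: 15.48
tcp_pos: [0.5084, 0.0819, 0.2277]
orientation: [0.0, 0.719, 0.695, 0.0]
wrist_force: [-0.8, 0.5, 2.9]
finger_gap: 0.0115
```

carry_out([
  {"jaw": -1,"tx": 0,"ty": 0,"tz": 0.1,"wx": 0,"wy": 0,"wz": 0},
  {"jaw": -1,"tx": 0,"ty": 0,"tz": 0.1,"wx": 0,"wy": 0,"wz": 0},
  {"jaw": -1,"tx": 0,"ty": 0,"tz": 0.1,"wx": 0,"wy": 0,"wz": 0},
  {"jaw": -1,"tx": 0,"ty": 0,"tz": 0,"wx": 0,"wy": 0,"wz": 0},
])

```text
clock: 15.98
tcp_pos: [0.5084, 0.0819, 0.2247]
orientation: [0.0, 0.719, 0.695, 0.0]
wrist_force: [-2.6, -0.3, 6.0]
finger_gap: 0.0113
```

carry_out([
  {"jaw": -1,"tx": 0,"ty": 0,"tz": 0.1,"wx": 0,"wy": 0,"wz": 0},
  {"jaw": -1,"tx": 0,"ty": 0,"tz": 0.1,"wx": 0,"wy": 0,"wz": 0},
  {"jaw": -1,"tx": 0,"ty": 0,"tz": 0,"wx": 0,"wy": 0,"wz": 0},
])

```text
clock: 16.35
tcp_pos: [0.5084, 0.0818, 0.2229]
orientation: [0.0, 0.719, 0.695, 0.0]
wrist_force: [-3.7, -1.1, 8.1]
finger_gap: 0.0112
```

carry_out([
  {"jaw": -1,"tx": 0,"ty": -0.05,"tz": 0,"wx": 0,"wy": 0,"wz": 0},
  {"jaw": -1,"tx": 0,"ty": 0,"tz": 0.1,"wx": 0,"wy": 0,"wz": 0},
  {"jaw": -1,"tx": 0,"ty": 0,"tz": 0.1,"wx": 0,"wy": 0,"wz": 0},
  {"jaw": -1,"tx": 0,"ty": 0,"tz": 0,"wx": 0,"wy": 0,"wz": 0},
])

```text
clock: 16.85
tcp_pos: [0.5082, 0.0819, 0.2213]
orientation: [0.0, 0.719, 0.695, 0.0]
wrist_force: [-3.3, -0.8, 10.3]
finger_gap: 0.0112
```

carry_out([
  {"jaw": -1,"tx": 0,"ty": 0,"tz": 0.08,"wx": 0,"wy": 0,"wz": 0},
  {"jaw": -1,"tx": 0,"ty": 0,"tz": 0,"wx": 0,"wy": 0,"wz": 0},
])

```text
clock: 17.1
tcp_pos: [0.5082, 0.0819, 0.2206]
orientation: [0.001, 0.719, 0.695, 0.001]
wrist_force: [-3.7, 0.2, 11.1]
finger_gap: 0.0115
```

```bash
python3 - <<'E'
from h import *
im=eyes.read_camera("scene"); cv2.imwrite("pics/r4.png",im); plan([.5083,.0819,.219],-1.8); print(get_state()["ft_torque"])
a=cv2.resize(im[230:290,190:270],None,fx=9,fy=9,interpolation=2);cv2.imwrite("pics/r4c.png",cv2.convertScaleAbs(a,alpha=1.4,beta=-20))
E
```

```text
tcp [0.5081 0.0819 0.2206] psi -1.8744489901379053 tilt [ 0.0014  0.     -1.    ] F [-2.981  -0.6421 10.6577] gap 0.011224575403021294 t 17.15
shift first (cm): [0.0028 0.0168 0.1623]
wz -0.07444899013790529
turn first, then shift (cm): [0.0028 0.017  0.1623] full rotvec deg: [ 0.0819 -0.0037 -0.0744]
[-0.0631  0.688   0.0031]
```

View pics/r4c.png

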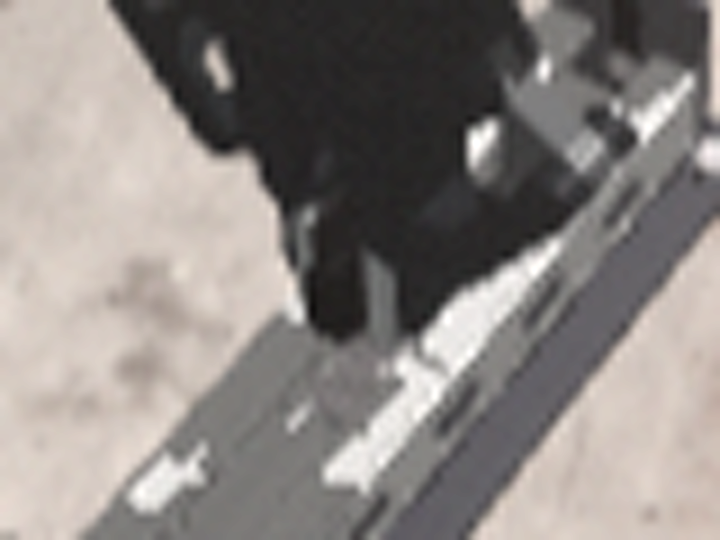

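carry_out([
  {"jaw": -1,"tx": 0,"ty": 0,"tz": 0.1,"wx": 0,"wy": 0,"wz": 0},
  {"jaw": -1,"tx": 0,"ty": 0,"tz": 0,"wx": 0,"wy": 0,"wz": 0},
])

```text
clock: 17.4
tcp_pos: [0.5082, 0.0819, 0.2197]
orientation: [0.001, 0.719, 0.695, 0.001]
wrist_force: [-3.0, 1.2, 11.7]
finger_gap: 0.0114
```

carry_out([
  {"jaw": -1,"tx": 0,"ty": 0,"tz": 0.06,"wx": 0,"wy": 0,"wz": 0},
  {"jaw": -1,"tx": 0,"ty": 0,"tz": 0,"wx": 0,"wy": 0,"wz": 0},
])

```text
clock: 17.65
tcp_pos: [0.5081, 0.0819, 0.2192]
orientation: [0.001, 0.719, 0.695, 0.001]
wrist_force: [-4.3, 0.2, 11.8]
finger_gap: 0.0113
```

carry_out([
  {"jaw": -1,"tx": 0,"ty": 0,"tz": 0.06,"wx": 0,"wy": 0,"wz": 0},
  {"jaw": -1,"tx": 0,"ty": 0,"tz": 0,"wx": 0,"wy": 0,"wz": 0},
])

```text
clock: 17.9
tcp_pos: [0.5081, 0.0819, 0.2191]
orientation: [0.001, 0.719, 0.695, 0.001]
wrist_force: [-4.9, 0.4, 15.7]
finger_gap: 0.0111
```

carry_out([
  {"jaw": -1,"tx": 0,"ty": 0.02,"tz": -0.05,"wx": 0,"wy": 0,"wz": 0},
  {"jaw": -1,"tx": 0,"ty": 0,"tz": 0,"wx": 0,"wy": 0,"wz": -5},
  {"jaw": -1,"tx": 0,"ty": 0,"tz": 0,"wx": 0,"wy": 0,"wz": -5},
  {"jaw": -1,"tx": 0,"ty": 0,"tz": 0,"wx": 0,"wy": 0,"wz": -5},
  {"jaw": -1,"tx": 0,"ty": 0,"tz": 0,"wx": 0,"wy": 0,"wz": 0},
])

```text
clock: 18.52
tcp_pos: [0.5089, 0.0819, 0.2194]
orientation: [0.001, 0.621, 0.784, 0.001]
wrist_force: [-2.2, -0.1, 11.6]
finger_gap: 0.0115
```

```bash
python3 - <<'E'
from h import *
plan([.5083,.0819,.219],88.2); print(get_state()["ft_torque"])
E
```

```text
tcp [0.5089 0.0819 0.2194] psi 13.165720540218762 tilt [ 0.0033  0.0002 -1.    ] F [-2.1808 -0.0917 11.6034] gap 0.011476769302306322 t 18.525
shift first (cm): [ 0.015  -0.0605  0.0436]
wz -75.03427945978125
turn first, then shift (cm): [ 0.0622 -0.0011  0.0438] full rotvec deg: [  0.136    0.1479 -75.0343]
[0.0041 0.5002 0.0108]
```

carry_out([
  {"jaw": -1,"tx": 0.01,"ty": -0.05,"tz": 0,"wx": 0,"wy": 0,"wz": -7.5},
  {"jaw": -1,"tx": 0,"ty": 0,"tz": 0,"wx": 0,"wy": 0,"wz": -7.5},
  {"jaw": -1,"tx": 0,"ty": 0,"tz": 0,"wx": 0,"wy": 0,"wz": -7.5},
  {"jaw": -1,"tx": 0,"ty": 0,"tz": 0,"wx": 0,"wy": 0,"wz": -7.5},
  {"jaw": -1,"tx": 0,"ty": 0,"tz": 0,"wx": 0,"wy": 0,"wz": 0},
])

```text
clock: 19.15
tcp_pos: [0.5092, 0.0819, 0.2198]
orientation: [0.002, 0.397, 0.918, 0.001]
wrist_force: [0.8, 0.9, 11.8]
finger_gap: 0.0111
```

```bash
python3 - <<'E'
from h import *
plan([.5083,.0819,.219],88.2); print(get_state()["ft_torque"])
E
```

```text
tcp [0.5092 0.0819 0.2198] psi 43.18933289146885 tilt [ 0.0054  0.0005 -1.    ] F [ 0.7535  0.9264 11.8335] gap 0.011062292500730049 t 19.15
shift first (cm): [ 0.0599 -0.0675  0.0791]
wz -45.01066710853115
turn first, then shift (cm): [ 0.0897 -0.0053  0.0795] full rotvec deg: [  0.1556   0.2766 -45.011 ]
[0.1241 0.1169 0.0693]
```

carry_out([
  {"jaw": -1,"tx": 0.05,"ty": -0.06,"tz": 0.03,"wx": 0.2,"wy": 0.2,"wz": 0},
  {"jaw": -1,"tx": 0,"ty": 0,"tz": 0,"wx": 0,"wy": 0,"wz": 0},
])

```text
clock: 19.4
tcp_pos: [0.5094, 0.0819, 0.22]
orientation: [0.001, 0.398, 0.918, 0.001]
wrist_force: [1.8, 1.3, 11.5]
finger_gap: 0.0114
```

```bash
python3 - <<'E'
from h import *
plan([.5083,.0819,.219],88.2); print(get_state()["ft_torque"])
E
```

```text
tcp [0.5094 0.0819 0.22  ] psi 43.12801921479809 tilt [ 0.0032  0.0008 -1.    ] F [ 1.7647  1.2625 11.5268] gap 0.011417246112290003 t 19.4
shift first (cm): [ 0.0789 -0.0824  0.0975]
wz -45.071980785201916
turn first, then shift (cm): [ 0.1137 -0.0022  0.0979] full rotvec deg: [  0.1216   0.1543 -45.0721]
[ 0.1479 -0.4389  0.024 ]
```

carry_out([
  {"jaw": -1,"tx": 0,"ty": 0,"tz": 0.06,"wx": 0.1,"wy": 0.1,"wz": -5},
  {"jaw": -1,"tx": 0,"ty": 0,"tz": 0,"wx": 0,"wy": 0,"wz": -10},
  {"jaw": -1,"tx": 0,"ty": 0,"tz": 0,"wx": 0,"wy": 0,"wz": -10},
  {"jaw": -1,"tx": 0,"ty": 0,"tz": 0,"wx": 0,"wy": 0,"wz": 0},
])

```text
clock: 19.9
tcp_pos: [0.5092, 0.0819, 0.2194]
orientation: [0.0, 0.189, 0.982, 0.0]
wrist_force: [2.0, -0.4, 12.9]
finger_gap: 0.0114
```

```bash
python3 - <<'E'
from h import *
plan([.5088,.0819,.2195],88.2); print(get_state()["ft_torque"])
E
```

```text
tcp [0.5092 0.0819 0.2194] psi 68.20547645531566 tilt [ 0.0003  0.0007 -1.    ] F [ 1.9825 -0.3648 12.8818] gap 0.011430411034812701 t 19.9
shift first (cm): [ 0.0415 -0.0134 -0.0125]
wz -19.99452354468434
turn first, then shift (cm): [ 0.0436  0.0016 -0.0125] full rotvec deg: [  0.0454   0.0096 -19.9945]
[ 0.0968 -0.3397  0.022 ]
```

Turning freely, with moment about z around 0.02 N m. I'll finish the quarter turn.

carry_out([
  {"jaw": -1,"tx": 0,"ty": 0,"tz": 0,"wx": 0,"wy": 0,"wz": -10},
  {"jaw": -1,"tx": 0,"ty": 0,"tz": 0,"wx": 0,"wy": 0,"wz": -10},
  {"jaw": -1,"tx": 0,"ty": 0,"tz": 0,"wx": 0,"wy": 0,"wz": 0},
])

```text
clock: 20.27
tcp_pos: [0.509, 0.0819, 0.2193]
orientation: [-0.0, 0.016, 1.0, 0.0]
wrist_force: [0.7, 0.5, 12.7]
finger_gap: 0.0112
```

```bash
python3 - <<'E'
from h import *
im=eyes.read_camera("scene"); cv2.imwrite("pics/r5.png",im)
plan([.5088,.0819,.2236],88.2); print(get_state()["ft_torque"])
a=cv2.resize(im[230:290,190:270],None,fx=9,fy=9,interpolation=2);cv2.imwrite("pics/r5c.png",cv2.convertScaleAbs(a,alpha=1.4,beta=-20))
E
```

```text
tcp [0.509  0.0819 0.2192] psi 88.14691805026366 tilt [-0.0004  0.0007 -1.    ] F [ 1.6049  0.0507 11.8775] gap 0.011468606704997848 t 20.325
shift first (cm): [ 0.0176 -0.     -0.4352]
wz -0.053081949736338174
turn first, then shift (cm): [ 0.0174 -0.0003 -0.4352] full rotvec deg: [ 0.0377 -0.0258 -0.0531]
[ 0.084  -0.1885  0.0607]
```

View pics/r5c.png

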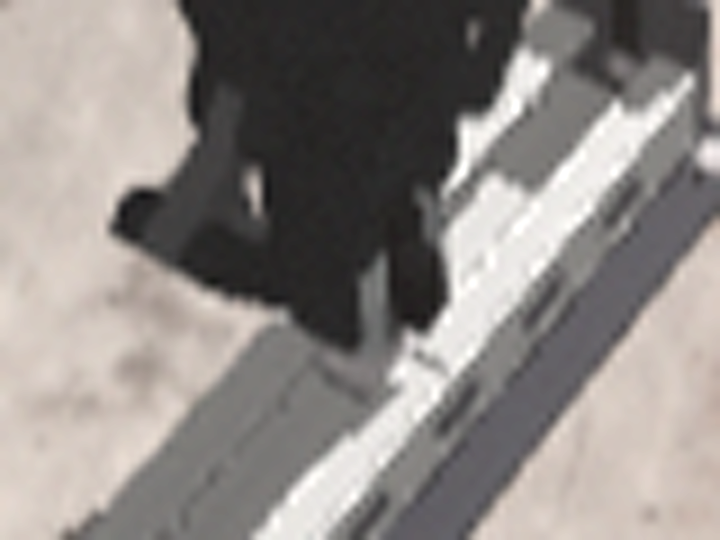

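carry_out([
  {"jaw": -1,"tx": 0.02,"ty": 0,"tz": -0.1,"wx": 0,"wy": 0,"wz": 0},
  {"jaw": -1,"tx": 0,"ty": 0,"tz": -0.1,"wx": 0,"wy": 0,"wz": 0},
  {"jaw": -1,"tx": 0,"ty": 0,"tz": -0.1,"wx": 0,"wy": 0,"wz": 0},
  {"jaw": -1,"tx": 0,"ty": 0,"tz": -0.1,"wx": 0,"wy": 0,"wz": 0},
  {"jaw": -1,"tx": 0,"ty": 0,"tz": 0,"wx": 0,"wy": 0,"wz": 0},
])

```text
clock: 20.95
tcp_pos: [0.5089, 0.0819, 0.2229]
orientation: [-0.0, 0.016, 1.0, 0.0]
wrist_force: [2.8, 2.0, 8.5]
finger_gap: 0.0113
```

carry_out([
  {"jaw": -1,"tx": 0,"ty": 0,"tz": -0.1,"wx": 0,"wy": 0,"wz": 0},
  {"jaw": -1,"tx": 0,"ty": 0,"tz": 0,"wx": 0,"wy": 0,"wz": 0},
])

```text
clock: 21.2
tcp_pos: [0.5089, 0.0819, 0.2238]
orientation: [-0.0, 0.016, 1.0, 0.0]
wrist_force: [2.4, 0.9, 7.4]
finger_gap: 0.0115
```

carry_out([
  {"jaw": -1,"tx": 0,"ty": 0,"tz": -0.1,"wx": 0,"wy": 0,"wz": 0},
  {"jaw": -1,"tx": 0,"ty": 0,"tz": 0,"wx": 0,"wy": 0,"wz": 0},
])

```text
clock: 21.45
tcp_pos: [0.5089, 0.0819, 0.2246]
orientation: [-0.0, 0.016, 1.0, 0.0]
wrist_force: [3.1, 0.9, 6.4]
finger_gap: 0.0113
```

carry_out([
  {"jaw": -1,"tx": 0,"ty": 0,"tz": -0.06,"wx": 0,"wy": 0,"wz": 0},
  {"jaw": -1,"tx": 0,"ty": 0,"tz": 0,"wx": 0,"wy": 0,"wz": 0},
])

```text
clock: 21.7
tcp_pos: [0.5089, 0.0819, 0.2247]
orientation: [-0.001, 0.016, 1.0, 0.0]
wrist_force: [6.4, 0.9, 2.7]
finger_gap: 0.0112
```

```bash
python3 - <<'E'
from h import *
plan([.5088,.0819,.2245],88.2); print(get_state()["ft_torque"])
E
```

```text
tcp [0.5089 0.0819 0.2247] psi 88.12492923286239 tilt [-0.0011  0.0008 -1.    ] F [6.4413 0.8537 2.6603] gap 0.01123773738715842 t 21.7
shift first (cm): [0.0069 0.0007 0.0203]
wz -0.07507076713761762
turn first, then shift (cm): [0.0069 0.0007 0.0203] full rotvec deg: [ 0.0437 -0.0626 -0.075 ]
[ 0.2523 -1.1751  0.007 ]
```

carry_out([
  {"jaw": -1,"tx": -0.04,"ty": 0,"tz": 0.03,"wx": 0,"wy": 0,"wz": 0},
  {"jaw": -1,"tx": 0,"ty": 0,"tz": 0,"wx": 0,"wy": 0,"wz": 0},
])

```text
clock: 21.95
tcp_pos: [0.509, 0.0819, 0.2246]
orientation: [-0.001, 0.016, 1.0, 0.0]
wrist_force: [3.7, 1.0, 6.5]
finger_gap: 0.0115
```

carry_out([
  {"jaw": -1,"tx": -0.03,"ty": 0,"tz": 0,"wx": 0,"wy": 0,"wz": 0},
  {"jaw": -1,"tx": 0,"ty": 0,"tz": 0,"wx": 0,"wy": 0,"wz": 0},
])

```text
clock: 22.2
tcp_pos: [0.5091, 0.0819, 0.2246]
orientation: [-0.001, 0.016, 1.0, 0.0]
wrist_force: [3.6, 0.4, 6.1]
finger_gap: 0.0113
```

carry_out([
  {"jaw": -0.8,"tx": 0,"ty": 0,"tz": 0,"wx": 0,"wy": 0,"wz": 0},
  {"jaw": -0.5,"tx": 0,"ty": 0,"tz": 0,"wx": 0,"wy": 0,"wz": 0},
  {"jaw": -0.3,"tx": 0,"ty": 0,"tz": 0,"wx": 0,"wy": 0,"wz": 0},
  {"jaw": -0.3,"tx": 0,"ty": 0,"tz": 0,"wx": 0,"wy": 0,"wz": 0},
])

```text
clock: 22.7
tcp_pos: [0.5067, 0.0818, 0.2226]
orientation: [-0.005, 0.016, 1.0, -0.0]
wrist_force: [-0.1, -0.4, 0.8]
finger_gap: 0.0302
```

```bash
python3 - <<'E'
from h import *
im=eyes.read_camera("scene"); cv2.imwrite("pics/r6.png",im)
plan([.5088,.0819,.2245],88.2); print(get_state()["ft_torque"])
a=cv2.resize(im[220:285,185:275],None,fx=8,fy=8,interpolation=2);cv2.imwrite("pics/r6c.png",cv2.convertScaleAbs(a,alpha=1.4,beta=-20))
E
```

```text
tcp [0.5068 0.0818 0.2228] psi 88.12136036734852 tilt [-0.0089  0.0002 -1.    ] F [ 0.3511 -0.5487 -1.0898] gap 0.02997092238277946 t 22.75
shift first (cm): [-0.1933  0.0188 -0.1763]
wz -0.07863963265148755
turn first, then shift (cm): [-0.1949  0.0186 -0.1746] full rotvec deg: [-0.0064 -0.5083 -0.0787]
[0.0469 0.0395 0.0375]
```

View pics/r6c.png

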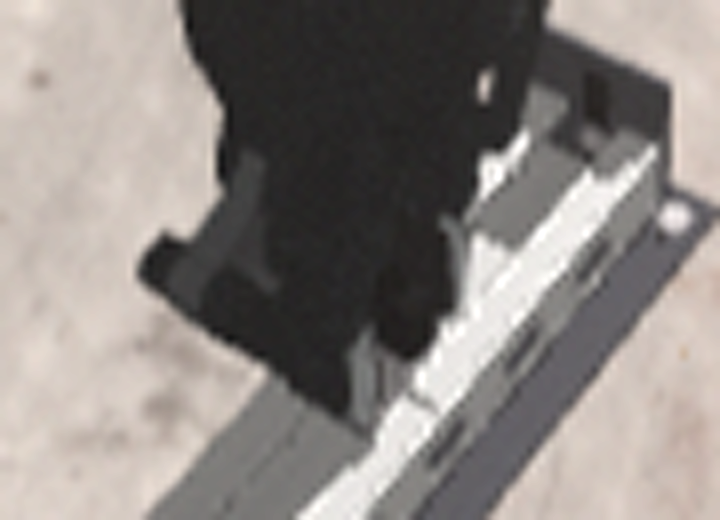

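carry_out([
  {"jaw": -0.3,"tx": 0,"ty": 0,"tz": -1,"wx": 0,"wy": 0,"wz": 0},
  {"jaw": -0.3,"tx": 0,"ty": 0,"tz": -2,"wx": 0,"wy": 0,"wz": 0},
  {"jaw": -0.3,"tx": 0,"ty": 0,"tz": -3,"wx": 0,"wy": 0,"wz": 0},
  {"jaw": -0.3,"tx": 0,"ty": 0,"tz": -4,"wx": 0,"wy": 0,"wz": 0},
  {"jaw": -0.3,"tx": 0,"ty": 0,"tz": -4,"wx": 0,"wy": 0,"wz": 0},
  {"jaw": -0.3,"tx": 3,"ty": -5,"tz": 0,"wx": 0,"wy": 0,"wz": 0},
  {"jaw": -0.3,"tx": 3,"ty": -5,"tz": 0,"wx": 0,"wy": 0,"wz": 0},
  {"jaw": -0.3,"tx": 0,"ty": -5,"tz": 0,"wx": 0,"wy": 0,"wz": 0},
  {"jaw": -0.3,"tx": 0,"ty": -5,"tz": 0,"wx": 0,"wy": 0,"wz": 0},
])

```text
clock: 23.88
tcp_pos: [0.4412, -0.1175, 0.3649]
orientation: [-0.003, 0.016, 1.0, -0.0]
wrist_force: [1.6, -0.4, 0.3]
finger_gap: 0.03
```

```bash
python3 - <<'E'
from h import *
o=snap("end"); plan([.5088,.0819,.2245],88.2)
s0=cv2.imread("pics/scene0.png")
f=lambda i,y,x,h,w,k: cv2.resize(i[y:y+h,x:x+w],None,fx=k,fy=k,interpolation=2)
cv2.imwrite("pics/endc.png",np.hstack([f(o["scene"],215,180,100,65,6),f(o["top"],170,150,100,65,6)]))
cv2.imwrite("pics/ends.png",o["scene"])
# predicted caught peg projections
yaw=np.radians(-1.8)
for nm,z in (("grip top",.0799),("grip bottom",.0579),("lip",.0379)):
    X=np.array([.5088,.0819,z]); print(nm,proj("scene",X),proj("top",X), "ends", proj("scene",[X+[.018,-.0006,0],X-[.018,-.0006,0]]).tolist())
E
```

```text
tcp [ 0.4418 -0.1199  0.3646] psi 87.78566580050612 tilt [-0.0056 -0.0019 -1.    ] F [-0.2117  1.1511 -0.1508] gap 0.029889791990679024 t 23.975
shift first (cm): [-5.9933 20.4546 13.9368]
wz -0.4143341994938794
turn first, then shift (cm): [-6.0634 20.3818 14.0129] full rotvec deg: [-0.1195 -0.3183 -0.4147]
grip top [[230.1204 253.0715]] [[179.843  197.5893]] ends [[222.8766512215917, 249.09862620548776], [237.50990380805774, 257.12440832164305]]
grip bottom [[230.6812 259.6675]] [[181.3533 198.5308]] ends [[223.58413800711398, 255.71427212215565], [237.91802970567412, 263.6985723201233]]
lip [[231.1707 265.4257]] [[182.6796 199.3574]] ends [[224.20200973498066, 261.4919356165604], [238.27417756247337, 269.4354648623029]]
```

View pics/endc.png

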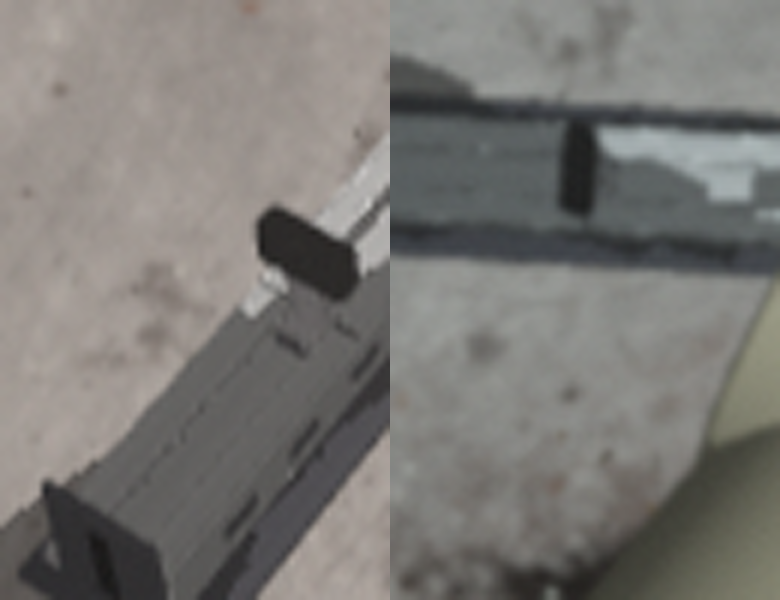

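View pics/ends.png

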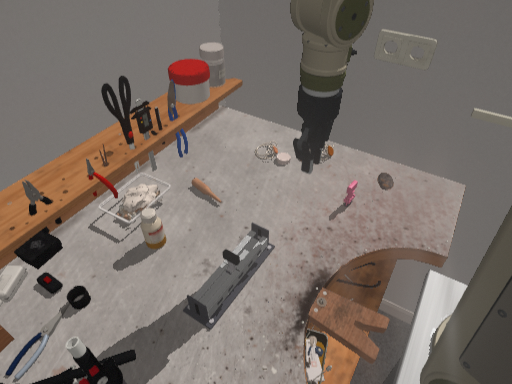

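```bash
python3 - <<'E'
from h import *
T=cv2.imread("pics/top_end.png"); S=cv2.imread("pics/scene_end.png")
for thr in (50,60):
    bt=blob(T,(172,188,190,208),thr); bs=blob(S,(218,245,243,268),thr)
    X=tri(bt[0],bs[0]); print(thr,bt[0],bt[1],bs[0],bs[1],"grip",X,"expect z",.0379+.031, proj("top",X)-bt[0],proj("scene",X)-bs[0])
    b=bt[2]; print(b, [onz("top",q,.0799)[:2].round(4).tolist() for q in bt[3]])
t0=cv2.imread("pics/top0.png"); s0=cv2.imread("pics/scene0.png")
# tick location along rail: column profiles on the lips
from prof import *
vs=np.arange(-12,12.1,1)/1000
for n,im in (("top",t0),("scene",s0)):
    for u in (-.017,.015):
        g=cv2.cvtColor(im,cv2.COLOR_BGR2GRAY).astype(np.float32)
        q=[]
        for du in np.arange(-3,3.1,1)/1000:
            Xp=c0+(u-.0013+du)*ax+vs[:,None]*ay; p=proj(n,np.c_[Xp,np.full(len(Xp),.038)]).astype(np.float32)
            q.append(cv2.remap(g,p[:,0].reshape(1,-1),p[:,1].reshape(1,-1),1)[0])
        m=np.mean(q,0); k=np.argmin(m); w=np.clip(np.median(m)-5-m,0,None); print(n,u,m.astype(int)); 
        vv=(vs*w).sum()/w.sum(); print("tick v",vv,"y",(c0+u*ax+vv*ay)[1])
# displaced bystanders?
for n,a,b in (("top",t0,T),("scene",s0,S)):
    d=cv2.absdiff(a,b).max(axis=2)
    for nm,X in (("bottle",(181,119) if n=="top" else (153,228)),("tablet",(346,167) if n=="top" else (284,158)),("clamp",(257,124) if n=="top" else (206,190)),("pink",(318,256) if n=="top" else (351,192))):
        x,y=X; print(n,nm,d[y-14:y+15,x-14:x+15].mean().round(1),d[y-14:y+15,x-14:x+15].max())
E
```

```text
50 [181.029  197.7391] [ 7  2  5 16 69] [230.5693 256.8686] [  5   5  16  15 137] grip [0.5097 0.0812 0.0662] expect z 0.0689 [[0.0456 0.1041]] [[-0.2614 -0.0502]]
((9.0, 9.5), (15.0, 4.0), 90.0) [[0.5272, 0.0848], [0.5275, 0.0751], [0.491, 0.0734], [0.4908, 0.0831]]
60 [181.0357 197.3929] [ 6  1  7 17 84] [230.8552 256.9655] [  5   5  17  15 145] grip [0.5101 0.0811 0.0657] expect z 0.0689 [[0.1217 0.2795]] [[-0.7015 -0.1359]]
((9.213415145874023, 9.079268455505371), (5.52157735824585, 16.012571334838867), 6.34019136428833) [[0.4913, 0.0865], [0.5302, 0.0841], [0.529, 0.0707], [0.4902, 0.0732]]
top -0.017 [162 162 162 162 161 160 158 156 151 147 142 137 132 140 150 156 160 163
 164 164 164 164 165 166 168]
tick v -0.0007071390103399457 y 0.08201234553034117
top 0.015 [169 169 169 169 170 170 169 169 164 159 153 146 140 147 155 161 164 168
 168 168 169 169 170 170 170]
tick v -0.00013620062128760432 y 0.08160578520578286
scene -0.017 [167 167 167 166 166 166 166 166 167 167 163 153 140 128 128 141 155 164
 167 166 166 166 166 166 166]
tick v 0.0014467814110856701 y 0.08416526134354524
scene 0.015 [165 166 166 167 168 167 168 167 165 163 158 149 137 131 136 148 158 164
 165 165 165 165 166 167 167]
tick v 0.0010307083241640168 y 0.0827721498942096
top bottle 2.3 7
top tablet 2.3 5
top clamp 2.2 7
top pink 2.0 5
scene bottle 7.0 11
scene tablet 14.2 108
scene clamp 7.0 11
scene pink 7.5 11
```

```bash
python3 - <<'E'
from h import *
s=get_state(); print(s["qvel"],s["clock"]); print(env.hand_in())
E
```

```text
[ 0.0686 -0.0084 -0.021   0.0221  0.0379  0.0618] 23.975
the job is handed in; nothing more can be done
None
```

The peg is fitted at the middle of the slotted rail, standing upright and caught across the lips. I handed the job in at about 24 s.

**How it went:** I gripped the black-gripped peg, not the pink one. I checked how it sat in the jaws with a half turn in front of the camera, then felt both slot walls with the foot to find the centre (x ≈ 0.508). I lowered the nut lengthwise through the slot and pressed until the spring went solid, at about 16 N measured. I turned it a quarter turn, meeting almost no resistance. I then let it rise until the upward force dropped at the caught height, and released it.

**Last checks:**
- **Position:** the grip lies across the rail, about 0.6 mm from the scribed lines by the top camera and about 2 mm by the scene camera.
- **Height:** the grip triangulated about 3 mm below the expected caught height. The same method read 2 mm low before the grasp, so the rise of about 10 mm fits a caught peg.
- **Bystanders:** the bottle, tablet, wooden clamp and pink peg look unmoved in the top view. The scene view changed near the tablet; I put that down to the gripper being in front of it.

**Not clean:** the cameras disagreed by about 1 mm on the slot centre, so I relied on feel there. As the peg caught, a sideways force of up to 6.4 N built up on the gripper. I eased it to 3.6 N before opening, and the arm then sprang back about 2 mm. The arm was still drifting slightly when I handed in, clear of everything.

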